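# Set the collar on the winder spindle's flat and hold it

### The arm

A 7-joint arm with a two-finger parallel gripper is mounted at the origin on a cart in front of the work surface, level with it; the furniture and walls round the work are solid. World frame = base frame: x ahead of the robot, y to its left, z up, the work surface at z = 0. Lengths are in m, angles in rad, forces in N, time in s.
With the tool pointing down it reaches from about 0.4 to 0.875 m from the base axis. Payload 19.3 kg.
Tool frame: the origin (TCP) lies at the very end of the fingers, on their centre line; the grasp point (between the pads) lies 19 mm behind it; z points along the fingers, x is the direction in which the jaws open and shut, and the axes are right-handed (so a half turn about z gives the same grasp; the last joint's range is limited). The gripper opens to 85 mm and grips with 20 to 120 N. Pads are 22 mm wide; open, the fingers measure 114 mm over their backs; the gripper's body (76 mm by 85 mm) begins 54 mm behind the grasp point. The pads swing forward as they close: fully open they stand 13 mm farther back than shut.
Start: joints at [1.11, 0.521, -0.036, 1.599, 0.021, 1.021, -0.113], TCP at [0.238, -0.578, 0.21] pointing down, gripper open.
Joint ranges: [-2.91, 2.91], [-0.3, 2.13], [-1.5, 1.42], [0.17, 2.43], [-1.26, 4.41], [0.16, 1.93], [-2.52, 2.52]. Speed limits (rad/s): [1.89, 1.89, 2.39, 2.39, 3.01, 3.01, 3.01].

### API

Orientations are given as [roll, pitch, yaw] about the fixed x, y, z axes, in that order (R = Rz(yaw) Ry(pitch) Rx(roll)).
In Python, from workcell import observe, eyes, job_done gives the robot as it stands. The module is installed in compiled form; this text tells all that it offers.
- The arm moves only by the shell command python3 -m pendant 'ROWS' [FORCE]. ROWS is JSON, a list of rows, each an object of numbers: "dx", "dy", "dz": the shift along the tool's x, y, z in mm; "ax", "ay", "az": the turn, a rotation vector about the tool's x, y, z in degrees; "claw": the finger opening in mm, from 0 to 85.4. A call has 1 to 10 rows; each row is the pose to reach, as a shift and turn from the pose commanded when the call began, along the tool's axes at that moment; what a row does not reach only later rows make up. A row lasts 1/12 s, in which the tool goes at most 41.7 mm and 7.16 degrees, less where a joint would pass 70% of its speed; a pose out of reach is approached as far as the arm can. A call with a gripper value outside its range is refused whole. The fingers move at their own pace and stop on an object; FORCE is the grip in N (left out, the last holds). Time passes only in rows, so rows that repeat a pose let the fingers close. It gives the time, the measured TCP pose, the force and the opening at its end, in the units of the state.
- observe(): the state, without advancing time (a new reading comes with each control period).
- eyes.grab_frame(name): name is "scene" or "side" or "wrist"; returns a dict with "image" (480x640x3 uint8, blue, green, red), "fovy" (degrees; the focal length in pixels is half the picture's height over the tangent of half this angle, whatever the lens; pixels are square), "cx", "cy" (the principal point, pixels), "view" (4x4, takes a point from world to camera coordinates). Camera axes: x right, y up, looking along -z (the intrinsics and any distortion apply to the point x, -y, -z); pixel columns grow to the right and rows downward; lengths in m; the calibration is good to about 2 mm. A picture is of the moment at which its call begins. There is no depth.
- job_done(): hands the job in, once; it reports no verdict.
The state is a dict: "clock": time; "qpos": joint angles; "qd": joint speeds; "joint_efforts": joint torques, N m; "position": TCP position; "tool_rot": TCP orientation; "force": force on the tool from outside, world axes, zero at the start; "moment": the same for the moment, N m; "grip_width": finger opening in m.
Only numpy, scipy, OpenCV 4.12 (cv2) and the standard library are available. Lean on these libraries where they do the work, as an engineer would, in place of code of your own. Each camera call takes 0.05 s, during which the arm holds its last target.

### The job

First pinch the shaft of the tape winder's spindle and turn it until its flat squarely faces the index rib on the winder's foot. Then fetch the shaft collar (the ring with the set-screw), lower it onto the shaft with its screw squarely over the flat until it sits fully down on the shoulder, and finish while still gripping it there, ready for someone to tighten the screw. Leave the plain spacer ring, the loupe and the bobbin where they are.

Things in the scene. Friction and masses are not known exactly. Their poses are not given: they have to be found in the camera images.
- winder: Bench tape winder, fixed to the table: painted grey foot 165 x 100 x 18 mm with a round bearing boss (60 mm across) that carries the upright spindle. Origin: on the table surface, on the spindle axis. z up; the foot reaches 105 mm towards its -x and 60 mm towards its +x; its -x end, with the index rib, faces roughly to the robot.
- index (a point): Middle of the top edge of the steel index rib, a bar 50 x 7 mm lying along the winder's x axis on the foot, standing 9 mm above it; 72 mm from the spindle axis towards the winder's -x, 27 mm above the table.
- spindle (a joint): Angle of the spindle about its upright axis (rad), 0 = flat faces the index rib, growing anticlockwise from above; range -3.1 to 3.1, starts between 0.55 and 1.4. It turns with slight friction (about 0.05 N m) and stays where it is left.
- seat (a point): Centre of the shoulder's top face on the spindle axis, 65 mm above the table; its axes turn with the spindle, the flat faces its -x. The shoulder is round, 28 mm across, 30 mm tall. Above it stands the steel shaft, 42 mm long (top 107 mm above the table), 20 mm in diameter, top edge bevelled 1.5 mm.
- flat (a point): Middle of the shaft's one flat, which runs its whole length, 6.5 mm from the axis towards the spindle's -x; this point is 91 mm above the table. Fingers closed squarely on the flat and the round behind it stand 16.5 mm apart, elsewhere up to 20 mm; a firm pinch within about 0.3 rad of square beds a finger on the flat.
- collar: Loose steel shaft collar, 0.15 kg, 44 mm across, 24 mm tall, bore 23 mm right through, lying bore upright. Origin: centre of its underside; z up the bore. One thumb set-screw towards its own -x at half height: head 13 mm across, 26 to 36 mm from the bore axis; 5 mm thick tip in the bore, to 8 mm from the axis, so it goes down the shaft only with the screw within about 0.35 rad of the flat.
- screw_head (a point): Outer end of the collar's set-screw head, 36 mm from the bore axis towards the collar's -x, 12 mm above its underside.
- spacer: Loose plain steel spacer ring, 44 mm across, 12 mm tall, bore 23 mm, no screw; not needed. Origin: centre of its underside.
- loupe: Loose black eyepiece loupe, 40 mm across, 28 mm tall; bystander. Origin: centre of its underside.
- linen_thread: Loose bobbin of thread, 33 mm across, 42 mm tall, standing; bystander. Origin: centre of its underside.
There are look-alikes about, which are no part of the job. What is shaped like the collar but red is not meant.

How it is judged:
On the way, in this order (a step that is already met when the one before it is completed fails the run):
1. the flat is turned to face the index rib (within 0.2 rad) with the fingers on the shaft, the collar not yet lifted (value of joint spindle between -0.2 and 0.2 rad and contact force between the fingers and shaft above 1 N and height (world z) of collar below 0.01 m), for 0.2 s.
2. the fingers carry the collar clear of the table, above the shaft's foot (contact force between the fingers and collar above 1 N and height (world z) of collar above 0.07 m), for 0.2 s.
At the end, for the whole second after the job is handed in: The collar sits on the spindle's shoulder (its underside centre within 4 mm of the shoulder's centre, tilted under 0.1 rad), its set-screw over the flat within 0.25 rad, the flat still facing the index rib within 0.25 rad, at rest, and the fingers still grip the collar (over 3 N) (distance between collar and seat below 0.004 m and angle between collar's own z axis and vertical below 0.1 rad and angle between the x axis of collar and the x axis of seat, either way round below 0.25 rad and x of screw_head in the frame of seat below -0.02 m and value of joint spindle between -0.25 and 0.25 rad and contact force between the fingers and collar above 3 N and linear speed of collar below 0.01 m/s); the arm keeps its last pose, push and grip.
It fails at once if the spacer ring is moved more than 20 mm (distance of spacer from where it was at the start of the episode above 0.02 m).
It fails at once if the loupe is moved more than 20 mm (distance of loupe from where it was at the start of the episode above 0.02 m).
It fails at once if the bobbin is moved more than 20 mm (distance of linen_thread from where it was at the start of the episode above 0.02 m).
It also fails if it takes over 59 s, if anything falls off the work surface, if the arm or the gripper's body presses on something with over 40 N, if the wrist force passes 120 N, or if a joint passes its speed limit or range.

## Working session

There is one attempt and no reset: what is moved stays moved. The work goes in short steps, Python scripts to look and compute and a shell command to move; the robot and the scene stay as the last step left them, time stands still between calls to the robot, and variables do not carry over. Pictures are saved under pics/ and viewed, and the job is handed in when it is done.

```bash
mkdir -p pics; cat > h.py <<'E'
import numpy as np, cv2
from workcell import observe, eyes, job_done
def grab(n,fn=None):
    f=eyes.grab_frame(n)
    if fn: cv2.imwrite('pics/'+fn,f['image'])
    return f
def K(f):
    h=f['image'].shape[0]; F=h/2/np.tan(np.radians(f['fovy'])/2)
    return F,f['cx'],f['cy']
def ray(f,u,v):
    F,cx,cy=K(f); d=np.array([(u-cx)/F,-(v-cy)/F,-1.])
    V=np.array(f['view']); R=V[:3,:3]; t=V[:3,3]
    return -R.T@t, R.T@d
def onz(f,u,v,z):
    o,d=ray(f,u,v); return o+d*(z-o[2])/d[2]
def proj(f,p):
    F,cx,cy=K(f); V=np.array(f['view']); c=V[:3,:3]@np.array(p)+V[:3,3]
    return cx+F*c[0]/-c[2], cy-F*c[1]/-c[2]
E
python3 - <<'E'
from h import *
for n in ['scene','side','wrist']:
    f=grab(n,n+'0.png'); print(n,{k:v for k,v in f.items() if k!='image'})
print(observe())
E
```

```text
scene {'fovy': 44.96834731907625, 'cx': 327.1455216591077, 'cy': 238.78683012645755, 'view': array([[ 0.54165206, -0.84023925,  0.02471933, -0.31174303],
       [ 0.37093039,  0.26529873,  0.88995912, -0.26227796],
       [-0.75433659, -0.47287904,  0.45536987, -0.74217353],
       [ 0.        ,  0.        ,  0.        ,  1.        ]])}
side {'fovy': 46.79538956622822, 'cx': 320.2734294909925, 'cy': 231.95099644439404, 'view': array([[-0.97711879, -0.21141637, -0.02328082,  0.51583811],
       [ 0.10261703, -0.56446552,  0.81905337, -0.14971606],
       [-0.18630251,  0.79792343,  0.57324478, -1.00777278],
       [ 0.        ,  0.        ,  0.        ,  1.        ]])}
wrist {'fovy': 58.35449730432957, 'cx': 314.72233586980195, 'cy': 239.419485111984, 'view': array([[ 0.38068131, -0.92470504, -0.00152668, -0.62353725],
       [ 0.88416644,  0.36447493, -0.29224602,  0.03751666],
       [ 0.27079781,  0.10990276,  0.95634195, -0.3796831 ],
       [ 0.        ,  0.        ,  0.        ,  1.        ]])}
{'clock': 0.15, 'qpos': array([ 1.10981868,  0.52189316, -0.03630956,  1.59985744,  0.02120094,
        1.02111066, -0.1128082 ]), 'qd': array([-0.00026755, -0.00096751,  0.00187465, -0.00064363,  0.00066007,
        0.00048075,  0.00032088]), 'joint_efforts': array([ 3.05061156e-03, -9.27382994e+01,  1.98110349e+00, -3.70057511e+01,
        1.80274760e-02,  6.36405559e-03,  5.39002042e-05]), 'position': array([ 0.23792582, -0.57764965,  0.20935517]), 'tool_rot': array([ 3.14152353e+00,  8.80977827e-04, -1.18005458e+00]), 'force': array([-0.73587836, -0.3182307 ,  0.12173989]), 'moment': array([0.01558401, 0.00914386, 0.0282036 ]), 'grip_width': 0.08520038549406532}
```

View pics/scene0.png

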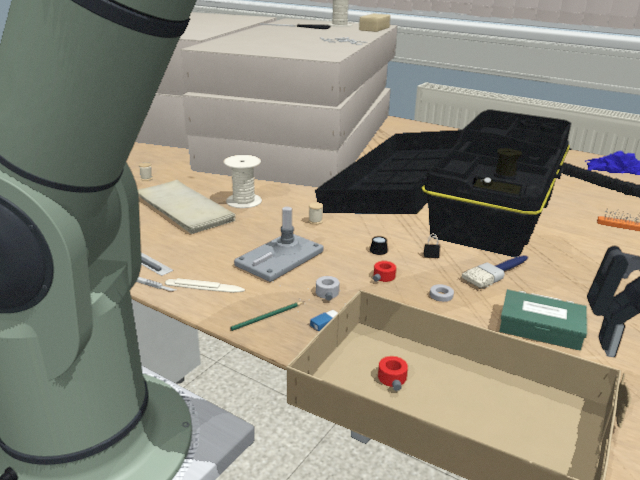

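View pics/side0.png

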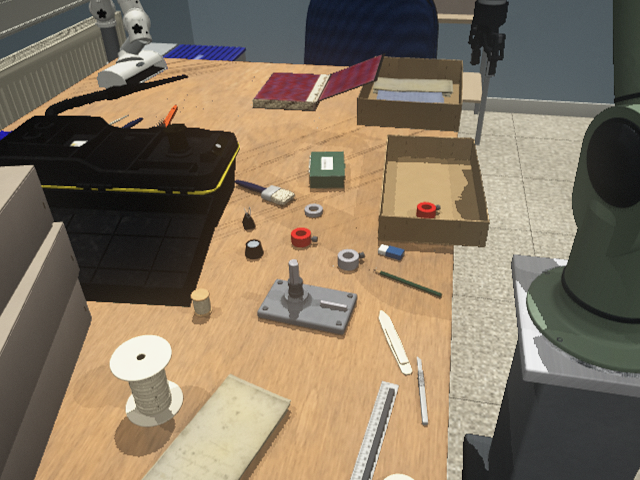

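View pics/wrist0.png

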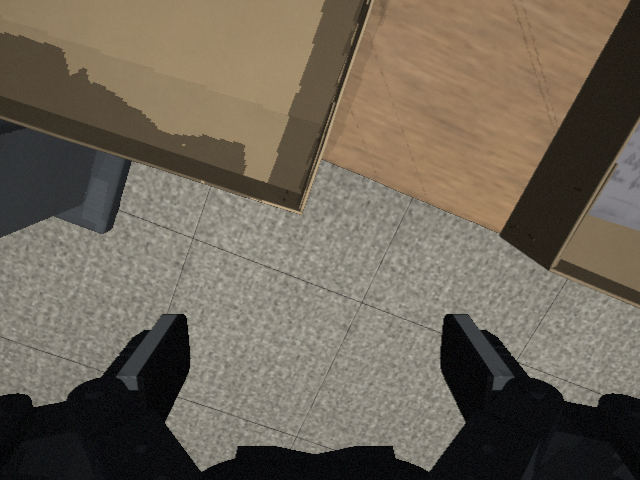

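Scene picture candidates: grey ring with a screw at (327,288), red ones at (385,271) and (393,370), and a plain low grey ring with no screw, the spacer, at (441,293). The collar is the grey ring with the screw, at side (349,259). The winder is at scene (280,250) and side (305,300). Next I'll check the choice in a close crop.

```bash
python3 - <<'E'
import cv2, numpy as np
a=cv2.imread('pics/scene0.png')[195:315,225:345]; b=cv2.imread('pics/side0.png')[235:345,250:410]
a=cv2.resize(a,(400,400),interpolation=cv2.INTER_CUBIC); b=cv2.resize(b,None,fx=2.5*1,fy=400/110,interpolation=cv2.INTER_CUBIC)
cv2.imwrite('pics/crop0.png',np.hstack([a,b]))
E
```

```text
(no output)
```

View pics/crop0.png

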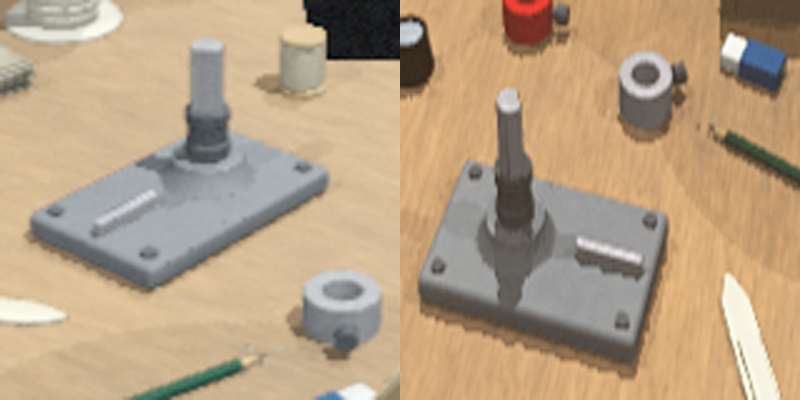

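```bash
python3 - <<'E'
from h import *
s=grab('scene');d=grab('side')
def go(n,u,v,z):
    for f,p in((s,u),(d,v)):
        if p: print(n,np.round(onz(f,*p,z),4))
    if u and v:
        o1,d1=ray(s,*u);o2,d2=ray(d,*v)
        t=np.linalg.lstsq(np.c_[d1,-d2],o2-o1,rcond=None)[0];a=o1+d1*t[0];b=o2+d2*t[1];print('  tri',np.round((a+b)/2,4),np.linalg.norm(a-b))
go('shafttop',(287.1,208.2),(293.6,261.7),.107)
go('ribnear',(254.1,263.4),(346,306),.027)
go('ribfar',(271.8,252.6),(321.2,300.5),.027)
go('collar',(327.9,282),(349.2,255.4),.024)
go('head',(328.8,296.1),(361.6,254.8),.012)
go('spacer',(441,291),(314,209),.012)
go('loupe',(378,240),(254,243),.028)
go('redcollar',(385,267),(301,233),.024)
go('thread cork',(316,206),(201,293),.042)
go('eraser',(323,319),(391,251),.012)
E
```

```text
shafttop [0.554  0.0839 0.107 ]
shafttop [0.5555 0.0844 0.107 ]
  tri [0.5552 0.0845 0.1067] 0.000748095079625588
ribnear [0.4521 0.088  0.027 ]
ribnear [0.4592 0.0945 0.027 ]
  tri [0.4587 0.0922 0.0236] 0.002757880532818419
ribfar [0.5061 0.087  0.027 ]
ribfar [0.5064 0.0885 0.027 ]
  tri [0.5067 0.0876 0.0264] 0.0003442069923256383
collar [ 0.4803 -0.0623  0.024 ]
collar [ 0.4797 -0.0586  0.024 ]
  tri [ 0.4807 -0.0613  0.0227] 0.0018200526514522454
head [ 0.4571 -0.0796  0.012 ]
head [ 0.4574 -0.0807  0.012 ]
  tri [ 0.457  -0.0798  0.0124] 0.0006460176897030144
spacer [ 0.5904 -0.2398  0.012 ]
spacer [ 0.5935 -0.2351  0.012 ]
  tri [ 0.5943 -0.2385  0.0096] 0.0002811342202646196
loupe [ 0.6764 -0.0606  0.028 ]
loupe [ 0.6827 -0.0593  0.028 ]
  tri [ 0.6818 -0.0589  0.0267] 0.003285816471465246
redcollar [ 0.5904 -0.1225  0.024 ]
redcollar [ 0.5955 -0.1181  0.024 ]
  tri [ 0.5958 -0.1205  0.0215] 0.0016118787464498082
thread cork [0.7193 0.1242 0.042 ]
thread cork [0.7238 0.1258 0.042 ]
  tri [0.7232 0.126  0.0411] 0.0021365433708563954
eraser [ 0.3915 -0.11    0.012 ]
eraser [ 0.3991 -0.1048  0.012 ]
  tri [ 0.398  -0.1073  0.0086] 0.0034926059623949434
```

```bash
cat >> h.py <<'E'
from scipy.spatial.transform import Rotation as Ro
def plan(x,y,z,yawdeg):
    s=observe(); R=Ro.from_euler('xyz',s['tool_rot']); T=Ro.from_euler('xyz',[np.pi,0,np.radians(yawdeg)])
    d=R.inv().apply(np.array([x,y,z])-s['position'])*1000; rv=(R.inv()*T).as_rotvec(degrees=True)
    print('d mm',np.round(d,1),'a deg',np.round(rv,2),'now',np.round(s['position'],4),np.round(np.degrees(s['tool_rot']),2),'F',np.round(s['force'],1),'w',round(s['grip_width'],4),'t',s['clock'])
E
python3 - <<'E'
from h import *
f=grab('wrist');o,_=ray(f,320,240);s=observe();R=Ro.from_euler('xyz',s['tool_rot'])
print('cam in tool',R.inv().apply(o-s['position']), 'tcp px',proj(f,s['position']))
# view dir in tool
print(R.inv().apply(ray(f,f['cx'],f['cy'])[1]))
plan(.53,0.03,.30,-4)
E
```

```text
cam in tool [-0.00072494 -0.07495322 -0.16378371] tcp px (np.float64(316.7485391300568), np.float64(296.79907292856825))
[-6.47770699e-04  2.92152156e-01  9.56371632e-01]
d mm [-450.8 -501.5  -90.3] a deg [-1.000e-02  2.000e-02 -6.361e+01] now [ 0.238  -0.5778  0.2096] [ 1.800e+02  3.000e-02 -6.761e+01] F [-0.   0.4 -0.4] w 0.0853 t 0.3
```

```bash
python3 - <<'E'
from h import *
plan(.555,0.084,.25,-4)
plan(.555,0.084,.25,50)
E
```

```text
d mm [-491.2 -545.2  -40.2] a deg [-1.000e-02  2.000e-02 -6.361e+01] now [ 0.238  -0.5778  0.2096] [ 1.800e+02  3.000e-02 -6.761e+01] F [-0.   0.4 -0.4] w 0.0853 t 0.3
d mm [-491.2 -545.2  -40.2] a deg [-2.0000e-02  2.0000e-02 -1.1761e+02] now [ 0.238  -0.5778  0.2096] [ 1.800e+02  3.000e-02 -6.761e+01] F [-0.   0.4 -0.4] w 0.0853 t 0.3
```

```bash
python3 -m pendant '[{"dz":-60},{"dz":-60},{"dx":-491,"dy":-545,"dz":-60,"az":-117.6},{"dx":-491,"dy":-545,"dz":-60,"az":-117.6},{"dx":-491,"dy":-545,"dz":-60,"az":-117.6},{"dx":-491,"dy":-545,"dz":-60,"az":-117.6},{"dx":-491,"dy":-545,"dz":-60,"az":-117.6},{"dx":-491,"dy":-545,"dz":-60,"az":-117.6},{"dx":-491,"dy":-545,"dz":-60,"az":-117.6},{"dx":-491,"dy":-545,"dz":-60,"az":-117.6}]'
python3 - <<'E'
from h import *
plan(.555,0.084,.25,50)
E
```

```text
d mm [-491.2 -545.2  -40.2] a deg [-2.0000e-02  2.0000e-02 -1.1761e+02] now [ 0.238  -0.5778  0.2096] [ 1.800e+02  3.000e-02 -6.761e+01] F [-0.   0.4 -0.4] w 0.0853 t 0.3schema error: expected keys dx, dy, dz, ax, ay, az, claw
```

```bash
python3 -m pendant '[{"dx":0,"dy":0,"dz":-60,"ax":0,"ay":0,"az":0,"claw":85},{"dx":-491,"dy":-545,"dz":-60,"ax":0,"ay":0,"az":-117.6,"claw":85},{"dx":-491,"dy":-545,"dz":-60,"ax":0,"ay":0,"az":-117.6,"claw":85},{"dx":-491,"dy":-545,"dz":-60,"ax":0,"ay":0,"az":-117.6,"claw":85},{"dx":-491,"dy":-545,"dz":-60,"ax":0,"ay":0,"az":-117.6,"claw":85},{"dx":-491,"dy":-545,"dz":-60,"ax":0,"ay":0,"az":-117.6,"claw":85},{"dx":-491,"dy":-545,"dz":-60,"ax":0,"ay":0,"az":-117.6,"claw":85},{"dx":-491,"dy":-545,"dz":-60,"ax":0,"ay":0,"az":-117.6,"claw":85},{"dx":-491,"dy":-545,"dz":-60,"ax":0,"ay":0,"az":-117.6,"claw":85},{"dx":-491,"dy":-545,"dz":-60,"ax":0,"ay":0,"az":-117.6,"claw":85}]'
python3 - <<'E'
from h import *
plan(.555,0.084,.25,50)
E
```

```text
clock: 1.13
position: [0.4004, -0.2379, 0.2611]
tool_rot: [3.141, -0.0, -0.049]
force: [1.4, -0.3, 0.1]
grip_width: 0.0851
d mm [ 138.6 -329.2   11. ] a deg [ 4.000e-02 -1.000e-02 -5.281e+01] now [ 0.4004 -0.2379  0.2611] [ 1.7997e+02 -2.0000e-02 -2.8100e+00] F [ 1.4 -0.3  0.1] w 0.0851 t 1.1333
```

```bash
python3 -m pendant '[{"dx":138,"dy":-330,"dz":0,"ax":0,"ay":0,"az":-53,"claw":85},{"dx":138,"dy":-330,"dz":0,"ax":0,"ay":0,"az":-53,"claw":85},{"dx":138,"dy":-330,"dz":0,"ax":0,"ay":0,"az":-53,"claw":85},{"dx":138,"dy":-330,"dz":0,"ax":0,"ay":0,"az":-53,"claw":85},{"dx":138,"dy":-330,"dz":0,"ax":0,"ay":0,"az":-53,"claw":85},{"dx":138,"dy":-330,"dz":0,"ax":0,"ay":0,"az":-53,"claw":85},{"dx":138,"dy":-330,"dz":0,"ax":0,"ay":0,"az":-53,"claw":85},{"dx":138,"dy":-330,"dz":0,"ax":0,"ay":0,"az":-53,"claw":85},{"dx":138,"dy":-330,"dz":0,"ax":0,"ay":0,"az":-53,"claw":85},{"dx":138,"dy":-330,"dz":0,"ax":0,"ay":0,"az":-53,"claw":85}]'
python3 - <<'E'
from h import *
plan(.555,0.084,.25,50)
f=grab('wrist','wrist1.png'); print(proj(f,[.555,.084,.107]))
E
```

```text
clock: 1.97
position: [0.5568, 0.0878, 0.2606]
tool_rot: [-3.14, -0.002, 0.876]
force: [-0.5, 0.4, -0.1]
grip_width: 0.0851
d mm [-4.1  1.  10.6] a deg [-0.11 -0.13  0.19] now [0.5568 0.0878 0.2606] [-1.7989e+02 -1.3000e-01  5.0190e+01] F [-0.5  0.4 -0.1] w 0.0851 t 1.9667
(np.float64(307.8734210883575), np.float64(213.5618936058918))
```

View pics/wrist1.png

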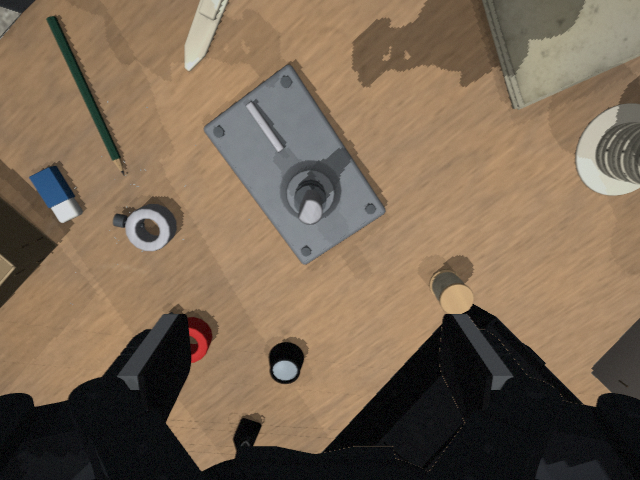

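The wrist view shows the winder with its rib from (250,105) to (281,149) and its shaft top at (311,211). The collar bore is at (148,230) with the screw at (120,220). I'll zoom in on the shaft and the collar.

```bash
python3 - <<'E'
import cv2, numpy as np
i=cv2.imread('pics/wrist1.png')
a=cv2.resize(i[170:240,275:345],(400,400),interpolation=cv2.INTER_CUBIC); b=cv2.resize(i[195:265,105:175],(400,400),interpolation=cv2.INTER_CUBIC)
cv2.imwrite('pics/crop1.png',np.hstack([a,b]))
E
```

```text
(no output)
```

View pics/crop1.png

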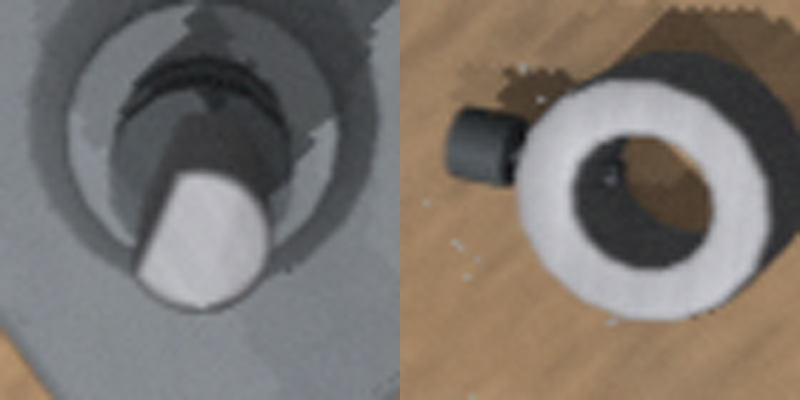

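```bash
python3 - <<'E'
from h import *
f=grab('wrist'); i=f['image']
g=cv2.cvtColor(i,cv2.COLOR_BGR2GRAY)
def blob(x0,y0,x1,y1,thr,seed):
    m=np.zeros_like(g); m[y0:y1,x0:x1]=(g[y0:y1,x0:x1]>thr)*255
    cs,_=cv2.findContours(m,cv2.RETR_EXTERNAL,cv2.CHAIN_APPROX_NONE)
    return [c[:,0] for c in cs if cv2.pointPolygonTest(c,seed,False)>=0][0]
def circ(P):
    A=np.c_[2*P,np.ones(len(P))]; s=np.linalg.lstsq(A,(P**2).sum(1),rcond=None)[0]; return s[:2],np.sqrt(s[2]+s[0]**2+s[1]**2)
c=blob(275,170,345,240,150,(311,211)); P=np.array([onz(f,u,v,.107)[:2] for u,v in c])
keep=np.ones(len(P),bool)
a=np.array(onz(f,275+178/5.714,170+177/5.714,.107)[:2]);b=np.array(onz(f,275+137/5.714,170+272/5.714,.107)[:2])
n=np.array([-(b-a)[1],(b-a)[0]]);n/=np.linalg.norm(n)
if n@(P.mean(0)-a)>0:n=-n
dist=(P-a)@n; arc=P[dist<-.0025]; ch=P[dist>-.0015]
cc,r=circ(arc); print('shaft c',cc,r)
vx,vy,_,_=cv2.fitLine(ch.astype(np.float32),cv2.DIST_L2,0,1e-4,1e-4).ravel(); nn=np.array([-vy,vx]); nn*=np.sign(nn@n)
print('flat dir hand',np.degrees(np.arctan2(*n[::-1])),'fit',np.degrees(np.arctan2(*nn[::-1])),'chord dist',(ch.mean(0)-cc)@nn, len(ch))
c=blob(105,195,175,265,150,(133,240)); P=np.array([onz(f,u,v,.024)[:2] for u,v in c]); cc2,r2=circ(P); print('collar',cc2,r2)
h=onz(f,105+(472-400)/5.714,195+143/5.714,.017)[:2]; print('head',h,np.linalg.norm(h-cc2),'dir',np.degrees(np.arctan2(*(h-cc2)[::-1])))
p=onz(f,250,105,.027)[:2];q=onz(f,281,149,.027)[:2];print('rib',p,q,np.degrees(np.arctan2(*(p-q)[::-1])),'mid from shaft',np.degrees(np.arctan2(*((p+q)/2-cc)[::-1])),np.linalg.norm((p+q)/2-cc))
cv2.imwrite('pics/rib.png',cv2.resize(i[60:270,200:390],None,fx=2.8,fy=2.8,interpolation=cv2.INTER_CUBIC))
E
```

```text
shaft c [0.55519843 0.08598875] 0.00795511828016073Traceback (most recent call last):
  File "<stdin>", line 17, in <module>
cv2.error: OpenCV(4.12.0) /io/opencv/modules/imgproc/src/linefit.cpp:50: error: (-215:Assertion failed) count > 0 in function 'fitLine2D_wods'
```

```bash
cat > m.py <<'E'
from h import *
f=grab('wrist'); i=f['image']
g=cv2.cvtColor(i,cv2.COLOR_BGR2GRAY)
def blob(x0,y0,x1,y1,thr,seed):
    m=np.zeros_like(g); m[y0:y1,x0:x1]=(g[y0:y1,x0:x1]>thr)*255
    cs,_=cv2.findContours(m,cv2.RETR_EXTERNAL,cv2.CHAIN_APPROX_NONE)
    return [c[:,0] for c in cs if cv2.pointPolygonTest(c,seed,False)>=0][0]
def circ(P):
    A=np.c_[2*P,np.ones(len(P))]; s=np.linalg.lstsq(A,(P**2).sum(1),rcond=None)[0]; return s[:2],np.sqrt(s[2]+s[0]**2+s[1]**2)
c=blob(275,170,345,240,150,(311,211)); P=np.array([onz(f,u,v,.107)[:2] for u,v in c])
a=np.array(onz(f,275+178/5.714,170+177/5.714,.107)[:2]);b=np.array(onz(f,275+137/5.714,170+272/5.714,.107)[:2])
n=np.array([-(b-a)[1],(b-a)[0]]);n/=np.linalg.norm(n)
if n@(P.mean(0)-a)>0:n=-n
dist=(P-a)@n; dist-=dist.max(); arc=P[dist<-.0025]; ch=P[dist>-.0012]
cc,r=circ(arc); print('shaft c',cc,r)
vx,vy,_,_=cv2.fitLine(ch.astype(np.float32),cv2.DIST_L2,0,1e-4,1e-4).ravel(); nn=np.array([-vy,vx]); nn*=np.sign(nn@n)
print('flat dir hand',np.degrees(np.arctan2(*n[::-1])),'fit',np.degrees(np.arctan2(*nn[::-1])),'chord dist',(ch.mean(0)-cc)@nn, len(ch))
c=blob(105,195,175,265,150,(133,240)); P=np.array([onz(f,u,v,.024)[:2] for u,v in c]); cc2,r2=circ(P); print('collar',cc2,r2)
h=onz(f,105+(472-400)/5.714,195+143/5.714,.017)[:2]; print('head',h,np.linalg.norm(h-cc2),'dir',np.degrees(np.arctan2(*(h-cc2)[::-1])))
p=onz(f,250,105,.027)[:2];q=onz(f,281,149,.027)[:2];print('rib',p,q,np.degrees(np.arctan2(*(p-q)[::-1])),'mid from shaft',np.degrees(np.arctan2(*((p+q)/2-cc)[::-1])),np.linalg.norm((p+q)/2-cc))
cv2.imwrite('pics/rib.png',cv2.resize(i[60:270,200:390],None,fx=2.8,fy=2.8,interpolation=cv2.INTER_CUBIC))
E
python3 m.py
```

```text
shaft c [0.55455275 0.08576424] 0.008432987090655781
flat dir hand -153.34618473896603 fit -154.20795 chord dist 0.004831691932090317 18Traceback (most recent call last):
  File "m.py", line 18, in <module>
    c=blob(105,195,175,265,150,(133,240)); P=np.array([onz(f,u,v,.024)[:2] for u,v in c]); cc2,r2=circ(P); print('collar',cc2,r2)
  File "m.py", line 7, in blob
    return [c[:,0] for c in cs if cv2.pointPolygonTest(c,seed,False)>=0][0]
           ~~~~~~~~~~~~~~~~~~~~~~~~~~~~~~~~~~~~~~~~~~~~~~~~~~~~~~~~~~~~~^^^
IndexError: list index out of range
```

```bash
sed -i 's/(133,240)/(148,230)/' m.py; python3 m.py
```

```text
shaft c [0.55450783 0.08597395] 0.00841919977858907
flat dir hand -153.43701334846517 fit -153.36343 chord dist 0.004742282794130359 19
collar [ 0.48241862 -0.05932438] 0.020376195987956123
head [ 0.45414273 -0.08403748] 0.037553470103321045 dir -138.84657849584914
rib [0.45967048 0.08877036] [0.50590867 0.08440694] 174.60906307760956 mid from shaft 179.50892428729782 0.07172089386477358
```

```bash
sleep 3; ls pics
```

```text
crop0.png
crop1.png
rib.png
scene0.png
side0.png
wrist0.png
wrist1.png
```

View pics/rib.png

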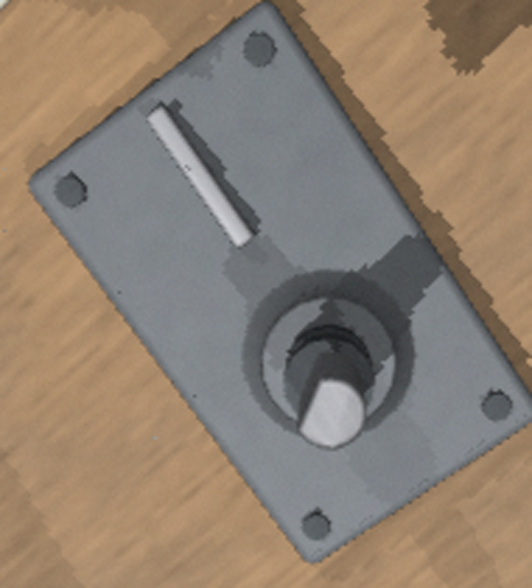

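```bash
python3 - <<'E'
from h import *
f=grab('wrist')
def L(n,a,b,z):
    p,q=[onz(f,200+u/2.8,60+v/2.8,z)[:2] for u,v in(a,b)]; print(n,np.degrees(np.arctan2(*(p-q)[::-1])),np.linalg.norm(p-q),(p+q)/2)
L('rib',(156,110),(243,240),.027)
L('holesR',(260,48),(497,404),.018);L('holesL',(70,190),(316,525),.018)
L('edgeL',(32,185),(303,556),.018)
plan(.555,.085,.13,26.6)
E
```

```text
rib 173.351716399158 0.04804884940952083 [0.4833052  0.09248797]
holesR 174.58009183327792 0.14002787744516254 [0.53574245 0.12564845]
holesL 174.66614084739473 0.14049279171290008 [0.52866658 0.04961683]
edgeL 174.19017052044245 0.15574775386197756 [0.52702615 0.03987252]
d mm [  2.7  -3.3 130.9] a deg [ 0.03  0.03 23.15] now [0.5558 0.0808 0.2609] [1.7997e+02 3.0000e-02 4.9750e+01] F [ 1.2 -0.7 -0. ] w 0.0851 t 2.2167
```

```bash
python3 -m pendant '[{"dx":2.7,"dy":-3.6,"dz":30,"ax":0,"ay":0,"az":23.1,"claw":60},{"dx":2.7,"dy":-3.6,"dz":60,"ax":0,"ay":0,"az":23.1,"claw":60},{"dx":2.7,"dy":-3.6,"dz":90,"ax":0,"ay":0,"az":23.1,"claw":60},{"dx":2.7,"dy":-3.6,"dz":120,"ax":0,"ay":0,"az":23.1,"claw":60},{"dx":2.7,"dy":-3.6,"dz":130,"ax":0,"ay":0,"az":23.1,"claw":60},{"dx":2.7,"dy":-3.6,"dz":130,"ax":0,"ay":0,"az":23.1,"claw":60},{"dx":2.7,"dy":-3.6,"dz":130,"ax":0,"ay":0,"az":23.1,"claw":60}]' 60
python3 - <<'E'
from h import *
plan(.555,.0853,.074,26.6)
f=grab('wrist','wrist2.png'); print(proj(f,[.555,.0853,.107]))
E
```

```text
clock: 2.8
position: [0.5553, 0.0862, 0.1318]
tool_rot: [3.142, -0.0, 0.468]
force: [-0.2, -0.7, 0.4]
grip_width: 0.06
d mm [-0.7  0.7 57.8] a deg [ 0.   -0.02  0.2 ] now [0.5553 0.0862 0.1318] [ 1.80e+02 -2.00e-02  2.68e+01] F [-0.2 -0.7  0.4] w 0.06 t 2.8
(np.float64(312.1715623255918), np.float64(276.567990072099))
```

View pics/wrist2.png

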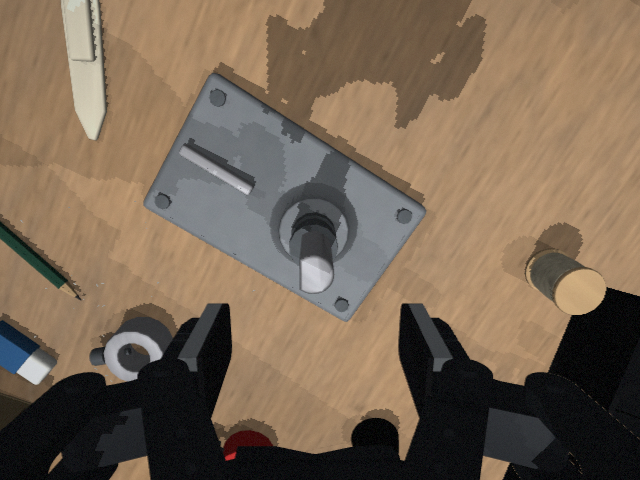

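```bash
python3 -m pendant '[{"dx":0.7,"dy":0,"dz":30,"ax":0,"ay":0,"az":0,"claw":50},{"dx":0.7,"dy":0,"dz":57,"ax":0,"ay":0,"az":0,"claw":40},{"dx":0.7,"dy":0,"dz":57,"ax":0,"ay":0,"az":0,"claw":40},{"dx":0.7,"dy":0,"dz":57,"ax":0,"ay":0,"az":0,"claw":40}]' 60
python3 - <<'E'
from h import *
plan(.5566,.0861,.074,26.6)
f=grab('wrist','wrist3.png'); print(proj(f,[.555,.0853,.107]))
E
```

```text
clock: 3.18
position: [0.5558, 0.0868, 0.0749]
tool_rot: [-3.141, 0.0, 0.467]
force: [-0.2, 1.2, 1.2]
grip_width: 0.0402
d mm [0.4 1.  0.9] a deg [-0.01  0.    0.17] now [0.5558 0.0868 0.0749] [-179.99    0.     26.77] F [-0.2  1.2  1.2] w 0.0402 t 3.1833
(np.float64(308.9807383889484), np.float64(339.18999765643116))
```

View pics/wrist3.png

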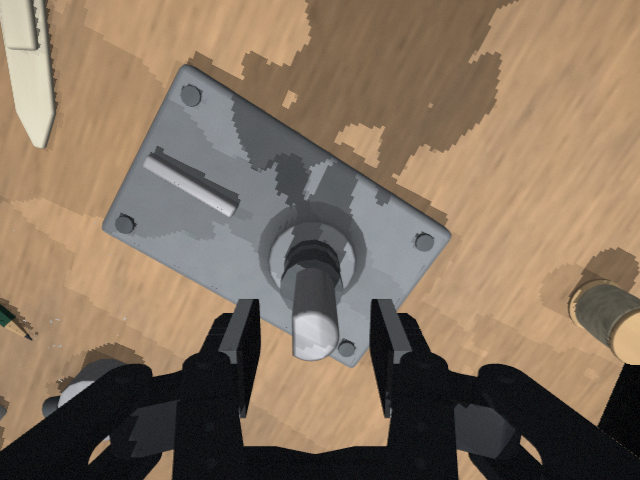

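The shaft sits centred between the pads: it spans 292–339 px and the pads are at 260 and 371. I'll close now.

```bash
python3 -m pendant '[{"dx":0,"dy":1,"dz":0.5,"ax":0,"ay":0,"az":0,"claw":15},{"dx":0,"dy":1,"dz":0.5,"ax":0,"ay":0,"az":0,"claw":10},{"dx":0,"dy":1,"dz":0.5,"ax":0,"ay":0,"az":0,"claw":10},{"dx":0,"dy":1,"dz":0.5,"ax":0,"ay":0,"az":0,"claw":10},{"dx":0,"dy":1,"dz":0.5,"ax":0,"ay":0,"az":0,"claw":10},{"dx":0,"dy":1,"dz":0.5,"ax":0,"ay":0,"az":0,"claw":10}]' 60
```

```text
clock: 3.73
position: [0.5566, 0.0856, 0.0752]
tool_rot: [3.14, -0.001, 0.466]
force: [-5.6, -3.3, 17.8]
grip_width: 0.0142
```

```bash
python3 -m pendant '[{"dx":0,"dy":0.1,"dz":0,"ax":0,"ay":0,"az":4,"claw":10},{"dx":0,"dy":0.2,"dz":0,"ax":0,"ay":0,"az":8,"claw":10},{"dx":0,"dy":0.3,"dz":0,"ax":0,"ay":0,"az":12,"claw":10},{"dx":-0.1,"dy":0.5,"dz":0,"ax":0,"ay":0,"az":16,"claw":10},{"dx":-0.2,"dy":0.6,"dz":0,"ax":0,"ay":0,"az":20,"claw":10},{"dx":-0.2,"dy":0.7,"dz":0,"ax":0,"ay":0,"az":24,"claw":10},{"dx":-0.3,"dy":0.8,"dz":0,"ax":0,"ay":0,"az":28,"claw":10},{"dx":-0.3,"dy":0.9,"dz":0,"ax":0,"ay":0,"az":32.2,"claw":10},{"dx":-0.3,"dy":0.9,"dz":0,"ax":0,"ay":0,"az":32.2,"claw":10},{"dx":-0.3,"dy":0.9,"dz":0,"ax":0,"ay":0,"az":32.2,"claw":10}]'
python3 -m pendant '[{"dx":0,"dy":0,"dz":0,"ax":0,"ay":0,"az":0,"claw":10},{"dx":0,"dy":0,"dz":0,"ax":0,"ay":0,"az":0,"claw":10},{"dx":0,"dy":0,"dz":0,"ax":0,"ay":0,"az":0,"claw":10},{"dx":0,"dy":0,"dz":0,"ax":0,"ay":0,"az":0,"claw":10}]'
python3 - <<'E'
from h import *
plan(.5566,.0861,.074,-5.5)
f=grab('wrist','wrist4.png')
E
```

```text
clock: 4.57
position: [0.5566, 0.0847, 0.0752]
tool_rot: [3.141, -0.002, -0.096]
force: [-6.2, -3.7, 17.4]
grip_width: 0.0137
clock: 4.9
position: [0.5566, 0.0847, 0.0752]
tool_rot: [3.141, -0.002, -0.095]
force: [-5.2, -3.0, 17.3]
grip_width: 0.014
d mm [-0.1 -1.3  1.2] a deg [ 0.01 -0.09  0.03] now [0.5566 0.0847 0.0752] [ 1.7999e+02 -9.0000e-02 -5.4700e+00] F [-5.2 -3.  17.3] w 0.014 t 4.9
```

View pics/wrist4.png

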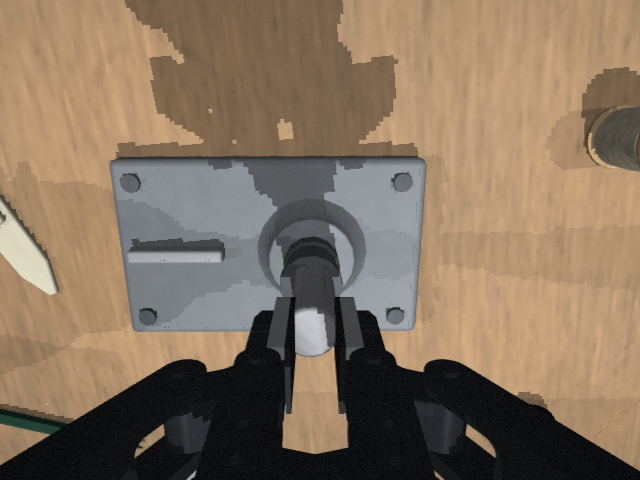

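The rib and foot edges are now level with the jaw axis, and the flat (left of the shaft, at about (296,330)) faces the rib at (175,257). I'll release, rise and check.

```bash
python3 -m pendant '[{"dx":0,"dy":0,"dz":0,"ax":0,"ay":0,"az":0,"claw":45},{"dx":0,"dy":0,"dz":0,"ax":0,"ay":0,"az":0,"claw":45},{"dx":0,"dy":0,"dz":-30,"ax":0,"ay":0,"az":0,"claw":60},{"dx":0,"dy":0,"dz":-65,"ax":0,"ay":0,"az":0,"claw":70},{"dx":0,"dy":0,"dz":-100,"ax":0,"ay":0,"az":0,"claw":70},{"dx":0,"dy":0,"dz":-140,"ax":0,"ay":0,"az":0,"claw":70},{"dx":0,"dy":0,"dz":-140,"ax":0,"ay":0,"az":0,"claw":70},{"dx":0,"dy":0,"dz":-140,"ax":0,"ay":0,"az":0,"claw":70}]'
python3 - <<'E'
from h import *
plan(.4815,-.060,.12,-49)
f=grab('wrist','wrist5.png')
u,v=map(int,proj(f,[.555,.0853,.107])); print(u,v)
cv2.imwrite('pics/c5.png',cv2.resize(f['image'][v-100:v+40,u-130:u+60],None,fx=4,fy=4,interpolation=cv2.INTER_CUBIC))
E
```

```text
clock: 5.62
position: [0.5573, 0.0852, 0.216]
tool_rot: [-3.14, -0.004, -0.095]
force: [0.0, 0.2, 0.1]
grip_width: 0.0701
d mm [-62.1 151.9  95.6] a deg [-0.16 -0.22 43.53] now [0.5573 0.0852 0.216 ] [-179.94   -0.26   -5.47] F [0.  0.2 0.1] w 0.0701 t 5.6167
310 228
```

View pics/c5.png

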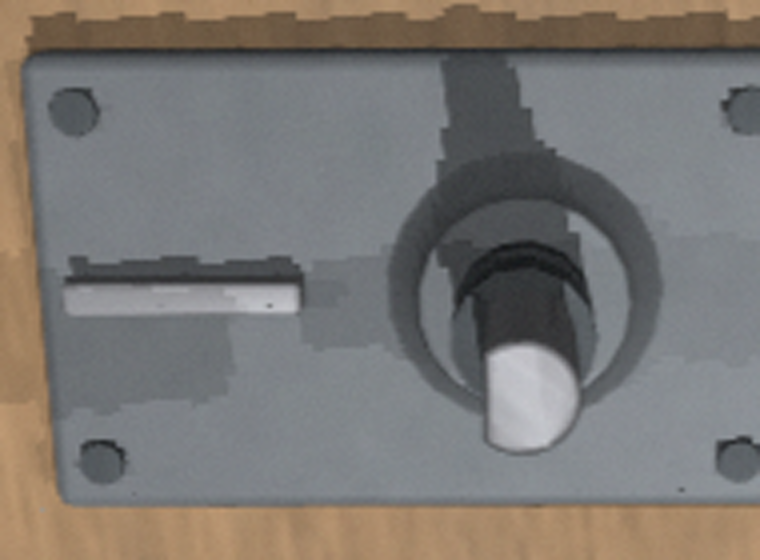

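The flat is vertical in the picture and the rib horizontal, so it faces the rib squarely. Next, the collar.

```bash
python3 -m pendant '[{"dx":-62,"dy":152,"dz":0,"ax":0,"ay":0,"az":43.5,"claw":75},{"dx":-62,"dy":152,"dz":0,"ax":0,"ay":0,"az":43.5,"claw":75},{"dx":-62,"dy":152,"dz":30,"ax":0,"ay":0,"az":43.5,"claw":75},{"dx":-62,"dy":152,"dz":60,"ax":0,"ay":0,"az":43.5,"claw":75},{"dx":-62,"dy":152,"dz":60,"ax":0,"ay":0,"az":43.5,"claw":75},{"dx":-62,"dy":152,"dz":60,"ax":0,"ay":0,"az":43.5,"claw":75},{"dx":-62,"dy":152,"dz":60,"ax":0,"ay":0,"az":43.5,"claw":75},{"dx":-62,"dy":152,"dz":60,"ax":0,"ay":0,"az":43.5,"claw":75},{"dx":-62,"dy":152,"dz":60,"ax":0,"ay":0,"az":43.5,"claw":75}]'
python3 - <<'E'
from h import *
plan(.4815,-.060,.12,-49)
f=grab('wrist','wrist6.png')
print(proj(f,[.4815,-.06,.024]))
E
```

```text
clock: 6.42
position: [0.4803, -0.0597, 0.1534]
tool_rot: [-3.141, 0.0, -0.849]
force: [0.4, -0.7, 0.1]
grip_width: 0.075
d mm [ 1.  -0.7 33.4] a deg [-0.01  0.01  0.36] now [ 0.4803 -0.0597  0.1534] [-1.7999e+02  1.0000e-02 -4.8640e+01] F [ 0.4 -0.7  0.1] w 0.075 t 6.4167
(np.float64(317.1991066054782), np.float64(218.94707208644772))
```

View pics/wrist6.png

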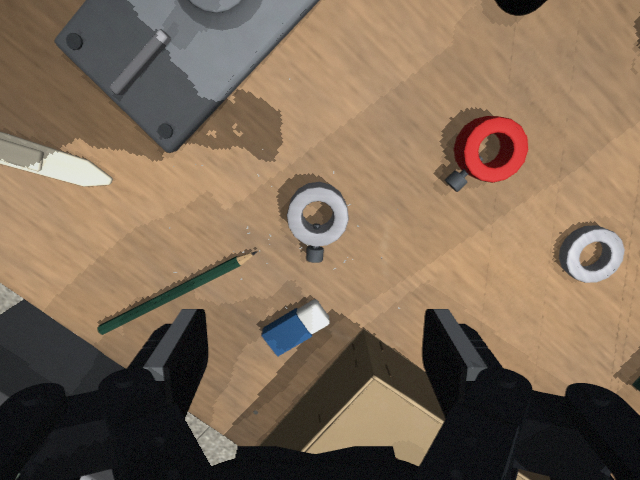

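```bash
python3 - <<'E'
from h import *
f=grab('wrist'); g=cv2.cvtColor(f['image'],cv2.COLOR_BGR2GRAY)
m=np.zeros_like(g); m[175:260,275:360]=(g[175:260,275:360]>145)*255
cs,_=cv2.findContours(m,cv2.RETR_EXTERNAL,cv2.CHAIN_APPROX_NONE); c=max(cs,key=cv2.contourArea)[:,0]
P=np.array([onz(f,u,v,.024)[:2] for u,v in c]); A=np.c_[2*P,np.ones(len(P))]; s=np.linalg.lstsq(A,(P**2).sum(1),rcond=None)[0]; cc=s[:2]
print('collar',cc,np.sqrt(s[2]+cc@cc))
for z in(.012,.0185):
  h=onz(f,315,254,z)[:2]-cc; print('screw',np.linalg.norm(h),np.degrees(np.arctan2(*h[::-1])))
print('box corner', onz(f,375,380,.06), onz(f,366,332,.06))
cv2.imwrite('pics/c6.png',cv2.resize(f['image'][175:275,265:375],None,fx=5,fy=5,interpolation=cv2.INTER_CUBIC))
plan(*cc,.04,-49)
E
```

```text
collar [ 0.48753043 -0.06536445] 0.0255718077558983
screw 0.03255309523316895 -155.59059562402146
screw 0.030431099067777495 -156.80778894462054
box corner [ 0.42827804 -0.16037695  0.06      ] [ 0.45133333 -0.13006348  0.06      ]
d mm [  8.8  -1.7 113.5] a deg [-0.03 -0.01  0.27] now [ 0.4803 -0.0599  0.1535] [-1.7997e+02 -1.0000e-02 -4.8730e+01] F [1.3 1.7 0.2] w 0.0751 t 6.5167
```

View pics/c6.png

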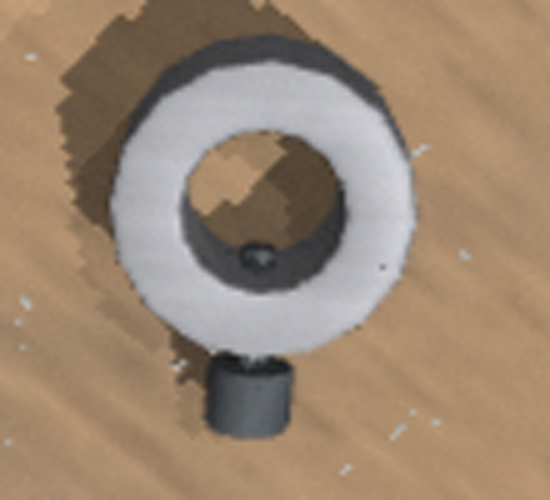

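```bash
python3 - <<'E'
from h import *
f=grab('wrist')
c=onz(f,317.8,216.6,.024)[:2];print(c)
l,r=onz(f,265+112/5,216.6,.024),onz(f,265+415/5,216.6,.024);print(np.linalg.norm(l-r),(l+r)/2)
for u,v,z in((315,254,.012),(315,252,.0185),(265+254/5,175+358/5,.0155)):
  h=onz(f,u,v,z)[:2]-c; print('screw',np.linalg.norm(h),np.degrees(np.arctan2(*h[::-1])))
plan(*c,.04,-49)
E
```

```text
[ 0.48308315 -0.0593979 ]
0.042550868151856026 [ 0.48303619 -0.05934439  0.024     ]
screw 0.031907879986456396 -142.26896408821244
screw 0.02814191057376292 -142.74227498215407
screw 0.024918870009185873 -141.9010483427493
d mm [  1.4  -2.5 113.5] a deg [-0.02 -0.01  0.22] now [ 0.4803 -0.06    0.1535] [-1.7998e+02 -1.0000e-02 -4.8780e+01] F [-0.1 -0.5  0.1] w 0.0753 t 6.5667
```

```bash
python3 -m pendant '[{"dx":1,"dy":-2,"dz":30,"ax":0,"ay":0,"az":2.2,"claw":70},{"dx":1,"dy":-2,"dz":60,"ax":0,"ay":0,"az":2.2,"claw":70},{"dx":1,"dy":-2,"dz":90,"ax":0,"ay":0,"az":2.2,"claw":70},{"dx":1,"dy":-2,"dz":115,"ax":0,"ay":0,"az":2.2,"claw":70},{"dx":1,"dy":-2,"dz":115,"ax":0,"ay":0,"az":2.2,"claw":70},{"dx":1,"dy":-2,"dz":115,"ax":0,"ay":0,"az":2.2,"claw":70}]'
python3 - <<'E'
from h import *
plan(.4825,-.0595,.002,-51)
f=grab('wrist','wrist7.png');grab('side','side7.png')
E
```

```text
clock: 7.07
position: [0.4817, -0.0595, 0.0381]
tool_rot: [3.14, 0.001, -0.891]
force: [0.6, -0.0, 1.2]
grip_width: 0.07
d mm [ 0.5 -0.7 36.1] a deg [ 0.08  0.08 -0.07] now [ 0.4817 -0.0595  0.0381] [ 1.7992e+02  8.0000e-02 -5.1070e+01] F [ 0.6 -0.   1.2] w 0.07 t 7.0667
```

View pics/wrist7.png

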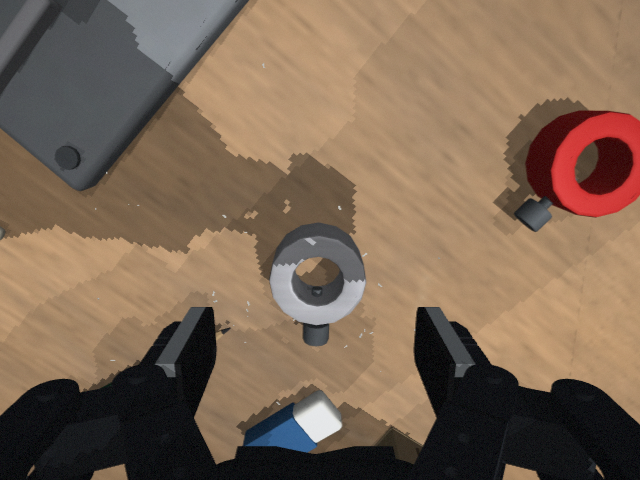

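View pics/side7.png

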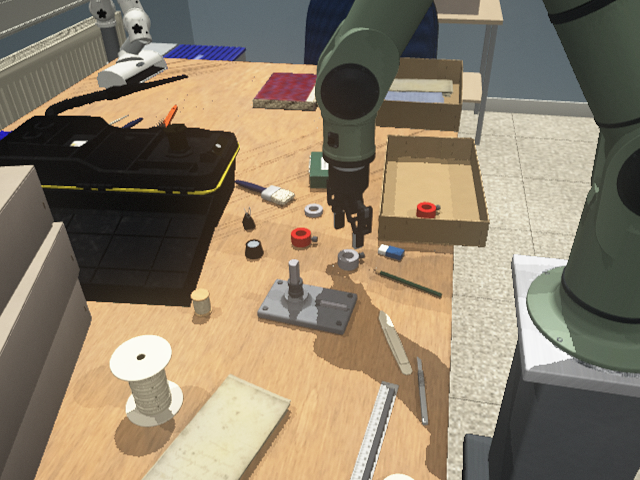

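The collar is centred between the pads at (317,287), the screw points straight along tool y, and the box and eraser are clear. I'll lower and close.

```bash
python3 -m pendant '[{"dx":0.6,"dy":-0.5,"dz":15,"ax":0,"ay":0,"az":0,"claw":62},{"dx":0.6,"dy":-0.5,"dz":28,"ax":0,"ay":0,"az":0,"claw":60},{"dx":0.6,"dy":-0.5,"dz":34,"ax":0,"ay":0,"az":0,"claw":60},{"dx":0.6,"dy":-0.5,"dz":36,"ax":0,"ay":0,"az":0,"claw":60},{"dx":0.6,"dy":-0.5,"dz":36,"ax":0,"ay":0,"az":0,"claw":60}]'
python3 - <<'E'
from h import *
plan(.4825,-.0595,.0,-51)
f=grab('wrist','wrist8.png')
E
```

```text
clock: 7.58
position: [0.4833, -0.06, 0.003]
tool_rot: [-3.141, -0.0, -0.893]
force: [-0.3, -0.1, -0.8]
grip_width: 0.06
d mm [-0.9  0.3  3. ] a deg [-0.03 -0.03 -0.15] now [ 0.4833 -0.06    0.003 ] [-1.7997e+02 -3.0000e-02 -5.1150e+01] F [-0.3 -0.1 -0.8] w 0.06 t 7.5833
```

View pics/wrist8.png

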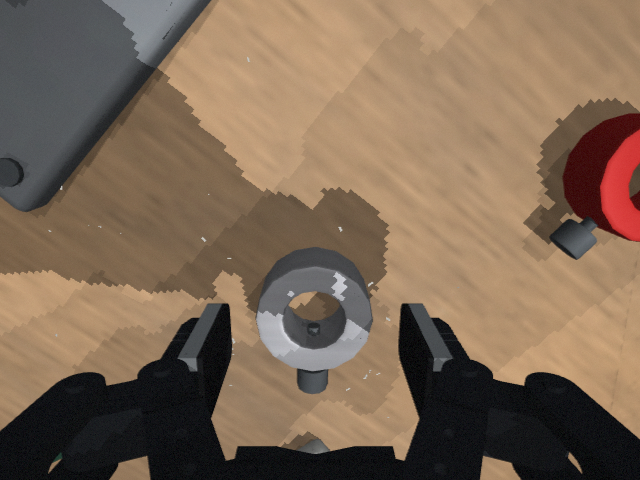

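```bash
python3 - <<'E'
from h import *
f=grab('wrist'); print(proj(f,[.4833,-.06,.024])); print(onz(f,315,317,.024))
E
python3 -m pendant '[{"dx":0,"dy":0,"dz":1,"ax":0,"ay":0,"az":0,"claw":50},{"dx":0,"dy":0,"dz":2,"ax":0,"ay":0,"az":0,"claw":44},{"dx":0,"dy":0,"dz":2,"ax":0,"ay":0,"az":0,"claw":38},{"dx":0,"dy":0,"dz":2,"ax":0,"ay":0,"az":0,"claw":36},{"dx":0,"dy":0,"dz":2,"ax":0,"ay":0,"az":0,"claw":36},{"dx":0,"dy":0,"dz":2,"ax":0,"ay":0,"az":0,"claw":36}]' 50
```

```text
(np.float64(316.2289340597373), np.float64(320.9413627170294))
[ 0.48426934 -0.05863662  0.024     ]
clock: 8.18
position: [0.484, -0.0602, 0.0014]
tool_rot: [-3.14, -0.002, -0.893]
force: [-0.5, -0.4, 20.6]
grip_width: 0.036
```

```bash
python3 - <<'E'
from h import *
f=grab('wrist','wrist9.png'); s=grab('side'); cv2.imwrite('pics/s9.png',cv2.resize(s['image'][190:310,280:420],None,fx=4,fy=4,interpolation=cv2.INTER_CUBIC)); print(observe()['grip_width'],observe()['force'])
E
```

```text
0.036169509227696295 [-0.72958687 -1.17709676 21.02908036]
```

View pics/wrist9.png

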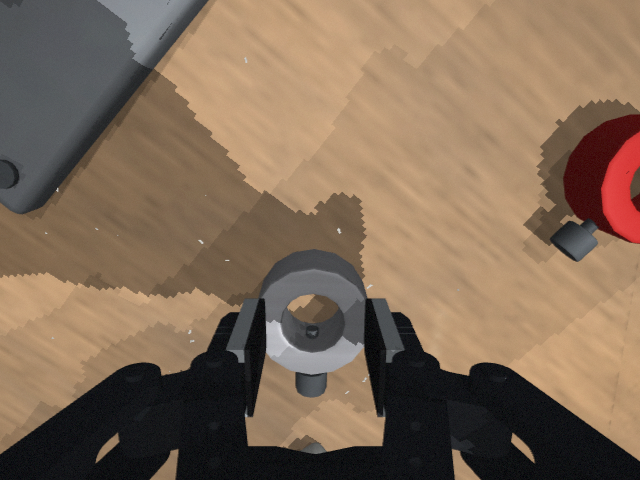

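View pics/s9.png

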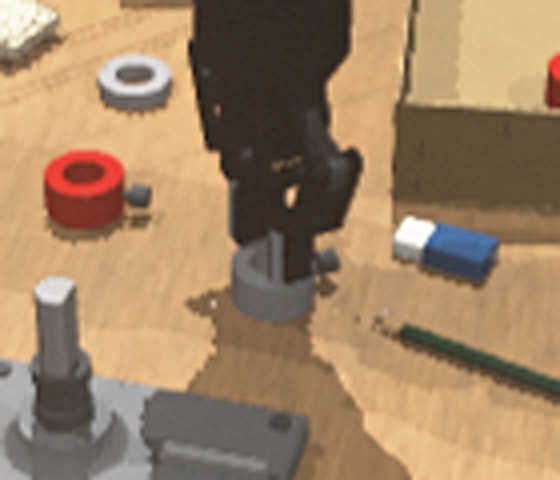

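```bash
python3 -m pendant '[{"dx":0,"dy":0,"dz":0,"ax":0,"ay":0,"az":0,"claw":20},{"dx":0,"dy":0,"dz":0,"ax":0,"ay":0,"az":0,"claw":20},{"dx":0,"dy":0,"dz":0,"ax":0,"ay":0,"az":0,"claw":20},{"dx":0,"dy":0,"dz":-10,"ax":0,"ay":0,"az":0,"claw":20},{"dx":0,"dy":0,"dz":-20,"ax":0,"ay":0,"az":0,"claw":20},{"dx":0,"dy":0,"dz":-30,"ax":0,"ay":0,"az":0,"claw":20},{"dx":0,"dy":0,"dz":-30,"ax":0,"ay":0,"az":0,"claw":20}]' 60
python3 - <<'E'
from h import *
f=grab('wrist','wrist10.png'); s=grab('side'); cv2.imwrite('pics/s10.png',cv2.resize(s['image'][190:310,280:420],None,fx=4,fy=4,interpolation=cv2.INTER_CUBIC))
E
```

```text
clock: 8.87
position: [0.4837, -0.0601, 0.0321]
tool_rot: [-3.14, -0.001, -0.893]
force: [0.2, 0.4, 0.2]
grip_width: 0.02
```

View pics/wrist10.png

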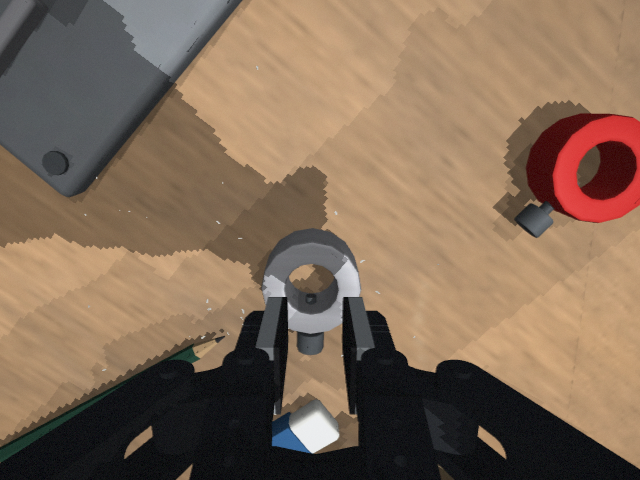

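View pics/s10.png

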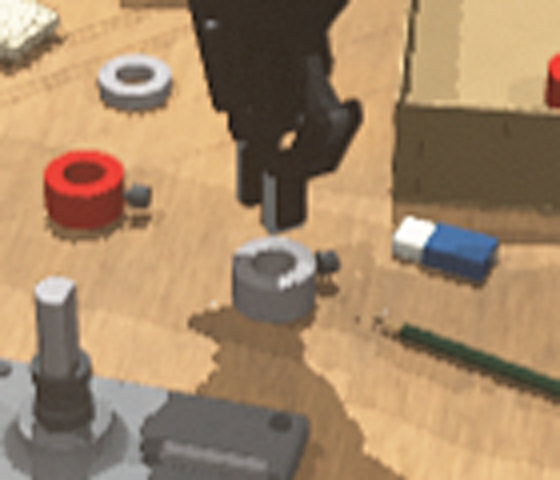

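The fingers slipped over the top: the collar is still on the table at wrist (311,283). The tips evidently stood higher than the stated TCP, so I'll measure their true height from the side view.

```bash
python3 - <<'E'
from h import *
s=grab('side');sc=grab('scene'); o=observe(); print(o['position'],o['grip_width'])
p=o['position']
for z in (p[2],p[2]+.01,p[2]+.02): print(z,[np.round(proj(s,[p[0]+k*.01*np.cos(-.89),p[1]+k*.01*np.sin(-.89),z]),1) for k in(-1,1)],np.round(proj(sc,[*p[:2],z]),1))
cv2.imwrite('pics/s11.png',np.hstack([cv2.resize(s['image'][205:275,315:385],(400,400),interpolation=cv2.INTER_CUBIC),cv2.resize(sc['image'][240:310,290:360],(400,400),interpolation=cv2.INTER_CUBIC)]))
E
```

```text
[ 0.48275634 -0.06002971  0.03007458] 0.0199755795643141
0.030074575697296047 [array([350.3, 255.1]), array([345.5, 249.8])] [327.6 278.2]
0.04007457569729605 [array([350.3, 251.1]), array([345.5, 245.9])] [327.8 273.5]
0.05007457569729605 [array([350.3, 247.1]), array([345.5, 241.9])] [327.9 268.8]
```

View pics/s11.png

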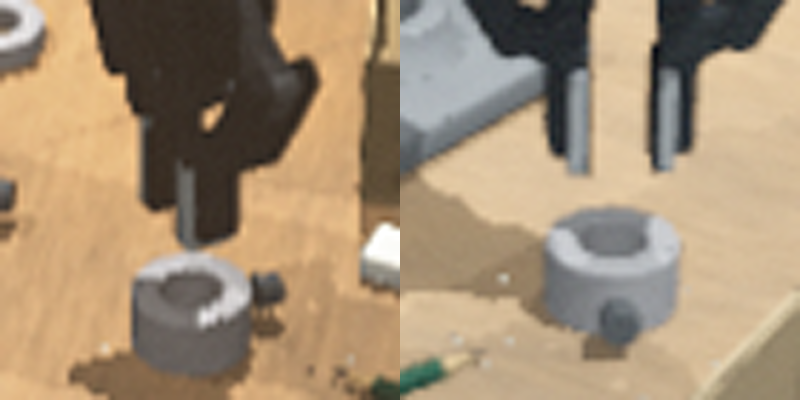

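Both views put the real tips about 18 mm above the reported TCP: side (350,248) gives z≈0.048 and scene (328,270) gives z≈0.048, against a reported 0.030. I'll reopen, and re-measure the tips and the collar.

```bash
python3 -m pendant '[{"dx":0,"dy":0,"dz":-10,"ax":0,"ay":0,"az":0,"claw":60},{"dx":0,"dy":0,"dz":-10,"ax":0,"ay":0,"az":0,"claw":60},{"dx":0,"dy":0,"dz":-10,"ax":0,"ay":0,"az":0,"claw":60},{"dx":0,"dy":0,"dz":-10,"ax":0,"ay":0,"az":0,"claw":60},{"dx":0,"dy":0,"dz":-10,"ax":0,"ay":0,"az":0,"claw":60}]'
python3 - <<'E'
from h import *
s=grab('side');sc=grab('scene');w=grab('wrist','wrist11.png'); o=observe(); print(o['position'],o['grip_width'])
p=o['position']
for z in (p[2]+.01,p[2]+.02,p[2]+.03): print(z,[np.round(proj(f,[p[0]+k*.03*np.cos(-.89),p[1]+k*.03*np.sin(-.89),z]),1) for f in (s,sc) for k in(-1,1)])
cv2.imwrite('pics/s12.png',np.hstack([cv2.resize(s['image'][205:275,315:385],(400,400),interpolation=cv2.INTER_CUBIC),cv2.resize(sc['image'][240:310,290:360],(400,400),interpolation=cv2.INTER_CUBIC)]))
E
```

```text
clock: 9.48
position: [0.4828, -0.06, 0.0402]
tool_rot: [3.141, 0.0, -0.893]
force: [0.2, -0.1, -0.3]
grip_width: 0.0601
[ 0.48284679 -0.0600291   0.04018137] 0.06011275952764915
0.050181365105391146 [array([355.3, 252.4]), array([340.7, 236.9]), array([311.5, 269.2]), array([344.3, 268.2])]
0.06018136510539114 [array([355.3, 248.3]), array([340.7, 232.9]), array([311.6, 264.5]), array([344.5, 263.4])]
0.07018136510539114 [array([355.4, 244.2]), array([340.7, 228.9]), array([311.7, 259.6]), array([344.7, 258.6])]
```

View pics/s12.png

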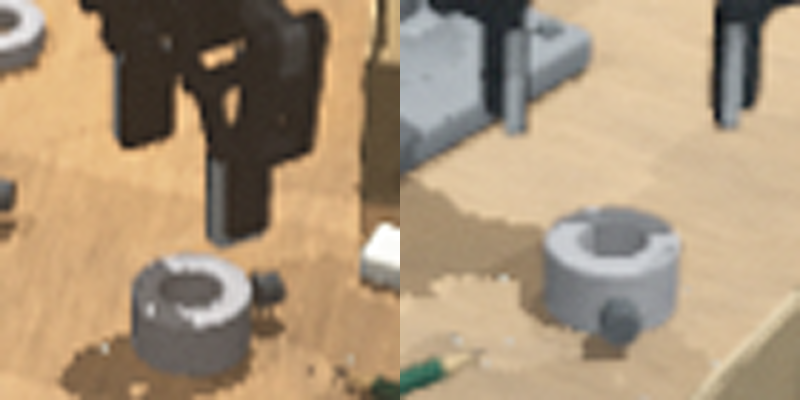

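View pics/wrist11.png

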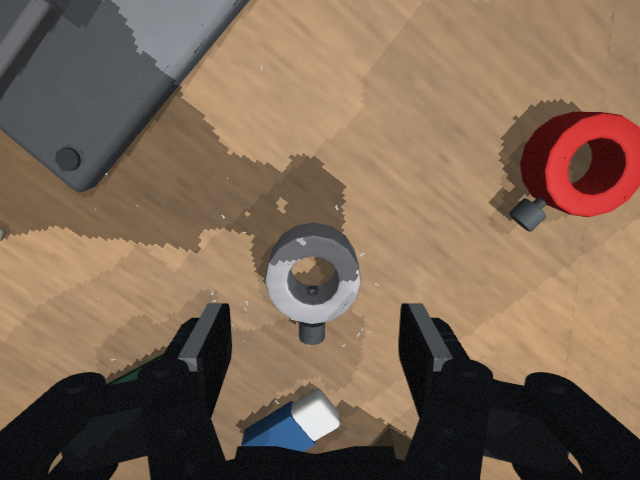

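```bash
python3 - <<'E'
from h import *
f=grab('wrist'); print(onz(f,312.5,275,.024)); plan(*onz(f,312.5,275,.024)[:2],-.015,-51)
E
```

```text
[ 0.48445678 -0.056544    0.024     ]
d mm [-1.6 -3.4 55.2] a deg [ 0.01  0.01 -0.15] now [ 0.4828 -0.06    0.0402] [ 1.7999e+02  1.0000e-02 -5.1150e+01] F [-0.   0.9 -0.8] w 0.0596 t 9.6833
```

```bash
python3 - <<'E'
from h import *
f=grab('wrist'); p=onz(f,313,281,.024);print(p, proj(f,[*p[:2],.024])); plan(*p[:2],-.015,-51)
cv2.imwrite('pics/c13.png',cv2.resize(f['image'][215:355,250:380],None,fx=4,fy=4,interpolation=cv2.INTER_CUBIC))
E
```

```text
[ 0.4823426  -0.05854171  0.024     ] (np.float64(313.0000000000023), np.float64(280.9999999999984))
d mm [-1.4 -0.5 55.2] a deg [ 0.01  0.01 -0.16] now [ 0.4829 -0.06    0.0402] [ 1.7999e+02  1.0000e-02 -5.1160e+01] F [ 1.   0.2 -1. ] w 0.06 t 9.7333
```

View pics/c13.png

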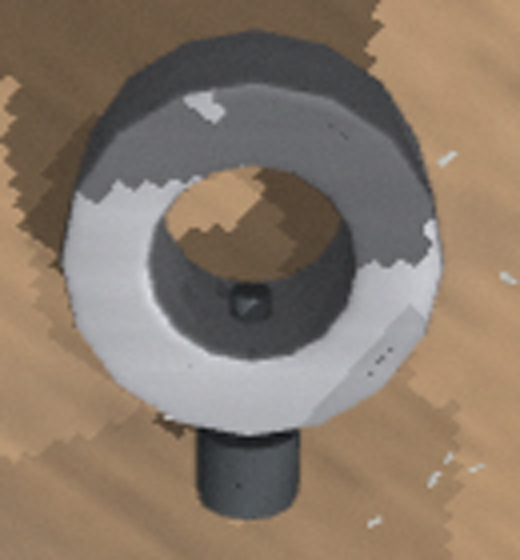

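```bash
python3 -m pendant '[{"dx":-1.3,"dy":-0.8,"dz":15,"ax":0,"ay":0,"az":0,"claw":64},{"dx":-1.3,"dy":-0.8,"dz":30,"ax":0,"ay":0,"az":0,"claw":64},{"dx":-1.3,"dy":-0.8,"dz":42,"ax":0,"ay":0,"az":0,"claw":62},{"dx":-1.3,"dy":-0.8,"dz":50,"ax":0,"ay":0,"az":0,"claw":60},{"dx":-1.3,"dy":-0.8,"dz":54,"ax":0,"ay":0,"az":0,"claw":60},{"dx":-1.3,"dy":-0.8,"dz":54,"ax":0,"ay":0,"az":0,"claw":60}]'
python3 - <<'E'
from h import *
s=grab('side');sc=grab('scene');grab('wrist','wrist14.png')
cv2.imwrite('pics/s14.png',np.hstack([cv2.resize(s['image'][205:275,315:385],(400,400),interpolation=cv2.INTER_CUBIC),cv2.resize(sc['image'][240:310,290:360],(400,400),interpolation=cv2.INTER_CUBIC)]))
E
```

```text
clock: 10.23
position: [0.4824, -0.0584, -0.0143]
tool_rot: [3.141, 0.001, -0.893]
force: [-0.6, -0.5, 0.4]
grip_width: 0.0602
```

View pics/s14.png

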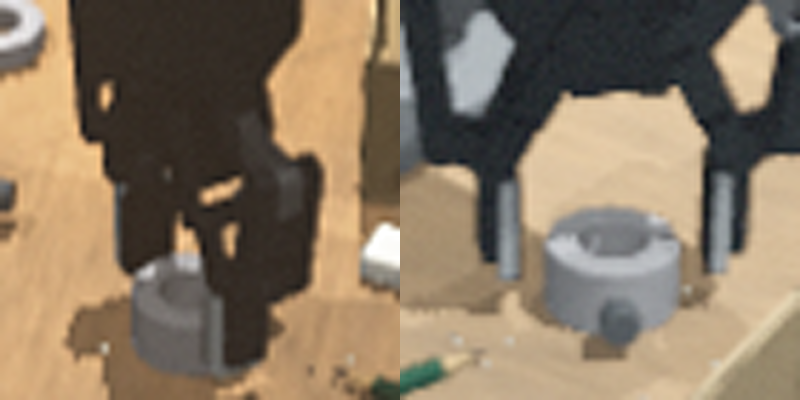

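View pics/wrist14.png

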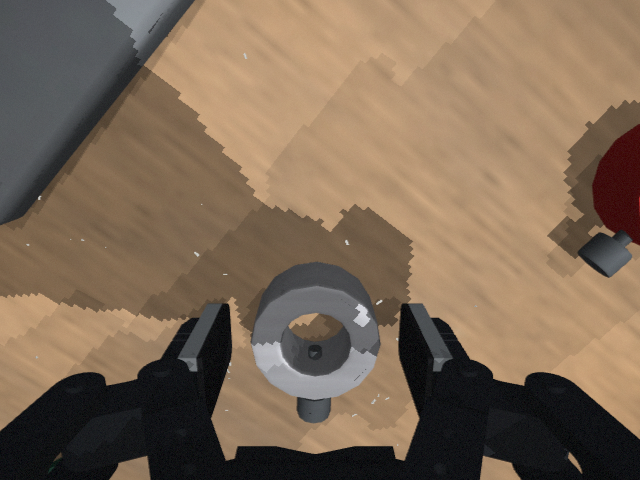

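Now the fingers stand either side of the collar down to near the table, and the collar is centred at 315 px between pads at 231 and 400. I'll close with the screw tail clear.

```bash
python3 -m pendant '[{"dx":0,"dy":0,"dz":0,"ax":0,"ay":0,"az":0,"claw":48},{"dx":0,"dy":0,"dz":0,"ax":0,"ay":0,"az":0,"claw":40},{"dx":0,"dy":0,"dz":0,"ax":0,"ay":0,"az":0,"claw":35},{"dx":0,"dy":0,"dz":0,"ax":0,"ay":0,"az":0,"claw":35},{"dx":0,"dy":0,"dz":0,"ax":0,"ay":0,"az":0,"claw":35},{"dx":0,"dy":0,"dz":0,"ax":0,"ay":0,"az":0,"claw":35}]' 60
```

```text
clock: 10.88
position: [0.4832, -0.0587, -0.0126]
tool_rot: [-3.141, -0.001, -0.893]
force: [-3.8, 0.6, 18.5]
grip_width: 0.0418
```

It stalled at 41.8 mm. The shaft read 14.2 mm for 16.5, the same 2.3 mm offset, so this is the 44 mm collar. Lifting.

```bash
python3 -m pendant '[{"dx":0,"dy":0,"dz":-10,"ax":0,"ay":0,"az":0,"claw":35},{"dx":0,"dy":0,"dz":-30,"ax":0,"ay":0,"az":0,"claw":35},{"dx":0,"dy":0,"dz":-55,"ax":0,"ay":0,"az":0,"claw":35},{"dx":0,"dy":0,"dz":-80,"ax":0,"ay":0,"az":0,"claw":35},{"dx":0,"dy":0,"dz":-105,"ax":0,"ay":0,"az":0,"claw":35},{"dx":0,"dy":0,"dz":-130,"ax":0,"ay":0,"az":0,"claw":35},{"dx":0,"dy":0,"dz":-150,"ax":0,"ay":0,"az":0,"claw":35},{"dx":0,"dy":0,"dz":-150,"ax":0,"ay":0,"az":0,"claw":35},{"dx":0,"dy":0,"dz":-150,"ax":0,"ay":0,"az":0,"claw":35},{"dx":0,"dy":0,"dz":-150,"ax":0,"ay":0,"az":0,"claw":35}]'
python3 - <<'E'
from h import *
f=grab('wrist','wrist15.png'); s=grab('side'); sc=grab('scene')
cv2.imwrite('pics/s15.png',np.hstack([cv2.resize(s['image'][130:290,270:410],(350,400),interpolation=cv2.INTER_CUBIC),cv2.resize(sc['image'][140:300,260:400],(350,400),interpolation=cv2.INTER_CUBIC)]))
E
```

```text
clock: 11.72
position: [0.4824, -0.0586, 0.1361]
tool_rot: [3.141, 0.0, -0.893]
force: [-0.7, -0.2, -1.3]
grip_width: 0.0416
```

View pics/s15.png

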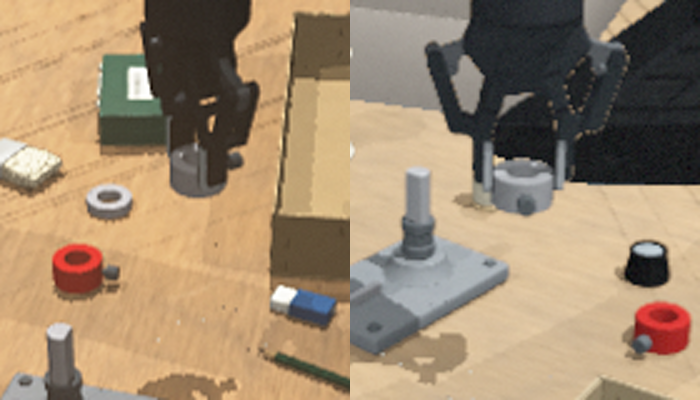

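View pics/wrist15.png

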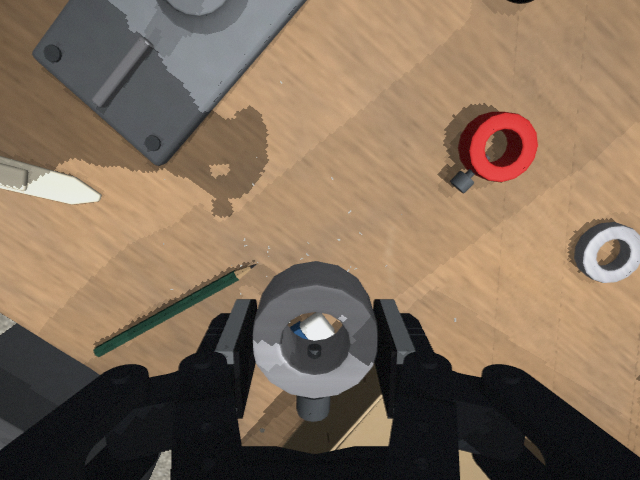

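```bash
python3 - <<'E'
from h import *
f=grab('wrist')
cv2.imwrite('pics/c16.png',cv2.resize(f['image'][255:425,240:390],None,fx=3.5,fy=3.5,interpolation=cv2.INTER_CUBIC))
o=observe();R=Ro.from_euler('xyz',o['tool_rot']);z=o['position'][2]
print(z,proj(f,[*o['position'][:2],z+.0366]))
E
```

```text
0.13557705607552484 (np.float64(316.60841985711096), np.float64(343.2857095623057))
```

View pics/c16.png

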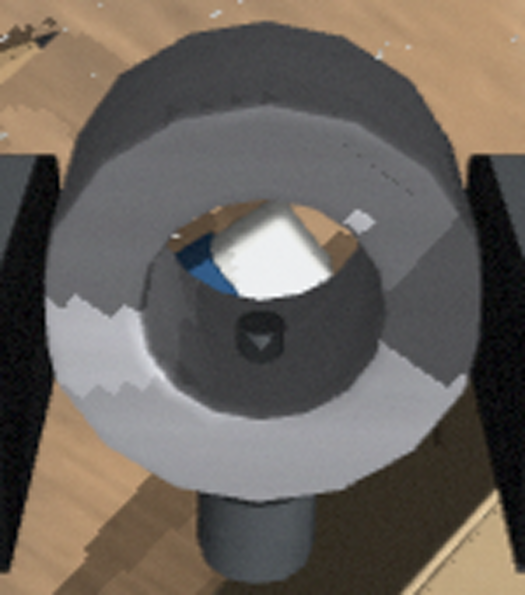

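```bash
python3 - <<'E'
from h import *
plan(.5542,.0851,.136,-94.1)
E
```

```text
d mm [ -66.7 -146.1   -0.5] a deg [8.000e-02 4.000e-02 4.295e+01] now [ 0.4823 -0.0584  0.1356] [ 1.7994e+02  6.0000e-02 -5.1150e+01] F [ 0.4  0.7 -0.8] w 0.0415 t 11.9167
```

```bash
python3 -m pendant '[{"dx":-15,"dy":-33,"dz":-5,"ax":0,"ay":0,"az":5,"claw":35},{"dx":-30,"dy":-65,"dz":-5,"ax":0,"ay":0,"az":10,"claw":35},{"dx":-45,"dy":-98,"dz":-5,"ax":0,"ay":0,"az":16,"claw":35},{"dx":-60,"dy":-130,"dz":-5,"ax":0,"ay":0,"az":22,"claw":35},{"dx":-66.7,"dy":-146.1,"dz":0,"ax":0,"ay":0,"az":28,"claw":35},{"dx":-66.7,"dy":-146.1,"dz":0,"ax":0,"ay":0,"az":34,"claw":35},{"dx":-66.7,"dy":-146.1,"dz":0,"ax":0,"ay":0,"az":40,"claw":35},{"dx":-66.7,"dy":-146.1,"dz":0,"ax":0,"ay":0,"az":43,"claw":35},{"dx":-66.7,"dy":-146.1,"dz":0,"ax":0,"ay":0,"az":43,"claw":35},{"dx":-66.7,"dy":-146.1,"dz":0,"ax":0,"ay":0,"az":43,"claw":35}]'
python3 - <<'E'
from h import *
plan(.5542,.0851,.102,-94.1)
E
```

```text
clock: 12.75
position: [0.5544, 0.0852, 0.1358]
tool_rot: [3.141, -0.0, -1.641]
force: [0.6, -0.3, -1.0]
grip_width: 0.0416
d mm [ 0.1  0.2 33.8] a deg [ 0.05 -0.02  0.09] now [0.5544 0.0852 0.1358] [ 1.7995e+02 -2.0000e-02 -9.4010e+01] F [ 0.6 -0.3 -1. ] w 0.0416 t 12.75
```

```bash
python3 -m pendant '[{"dx":0,"dy":0,"dz":15,"ax":0,"ay":0,"az":0,"claw":35},{"dx":0,"dy":0,"dz":30,"ax":0,"ay":0,"az":0,"claw":35},{"dx":0,"dy":0,"dz":33,"ax":0,"ay":0,"az":0,"claw":35},{"dx":0,"dy":0,"dz":33,"ax":0,"ay":0,"az":0,"claw":35}]'
python3 - <<'E'
from h import *
plan(.5542,.0851,.102,-94.1)
f=grab('wrist'); s=grab('side'); sc=grab('scene')
cv2.imwrite('pics/s17.png',np.hstack([cv2.resize(s['image'][210:310,240:340],(400,400),interpolation=cv2.INTER_CUBIC),cv2.resize(sc['image'][170:270,237:337],(400,400),interpolation=cv2.INTER_CUBIC)]))
cv2.imwrite('pics/c17.png',cv2.resize(f['image'][235:425,220:410],None,fx=3,fy=3,interpolation=cv2.INTER_CUBIC))
E
```

```text
clock: 13.08
position: [0.554, 0.0849, 0.1025]
tool_rot: [3.14, -0.0, -1.642]
force: [0.4, 0.2, -1.0]
grip_width: 0.0416
d mm [-0.3 -0.1  0.5] a deg [ 0.11 -0.03  0.02] now [0.554  0.0849 0.1025] [ 1.7989e+02 -3.0000e-02 -9.4080e+01] F [ 0.4  0.2 -1. ] w 0.0416 t 13.0833
```

View pics/s17.png

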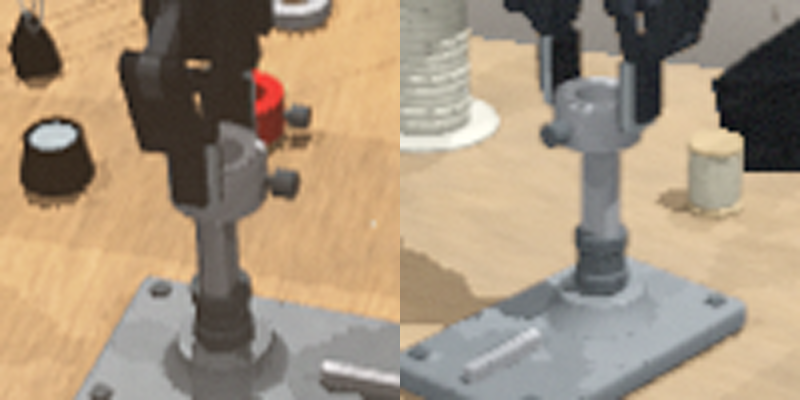

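View pics/c17.png

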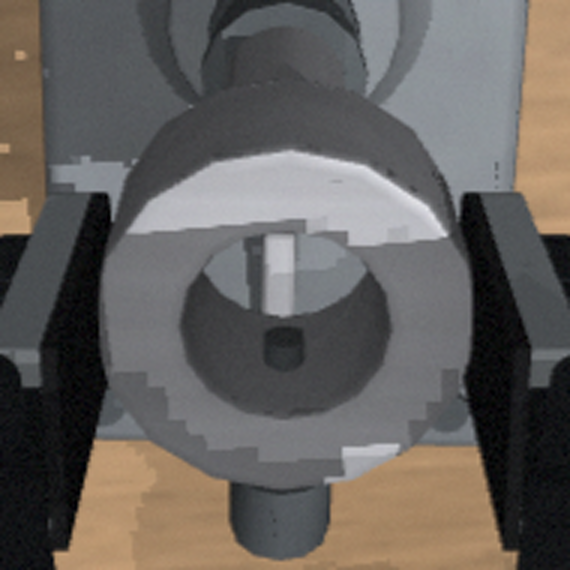

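```bash
python3 - <<'E'
from h import *
s=grab('side'); sc=grab('scene')
ax=[.5548,.0855]
for n,f in(('side',s),('scene',sc)):
  for z in(.07,.09,.107,.115,.139): print(n,z,np.round(proj(f,[*ax,z]),1))
cv2.imwrite('pics/s18.png',np.hstack([cv2.resize(s['image'][230:290,270:320],(400,480),interpolation=cv2.INTER_CUBIC),cv2.resize(sc['image'][180:240,262:312],(400,480),interpolation=cv2.INTER_CUBIC)]))
E
```

```text
side 0.07 [294.8 278.3]
side 0.09 [294.3 269.6]
side 0.107 [293.8 262.1]
side 0.115 [293.6 258.6]
side 0.139 [292.9 247.6]
scene 0.07 [286.8 224.7]
scene 0.09 [286.7 215.6]
scene 0.107 [286.7 207.9]
scene 0.115 [286.6 204.2]
scene 0.139 [286.6 193. ]
```

View pics/s18.png

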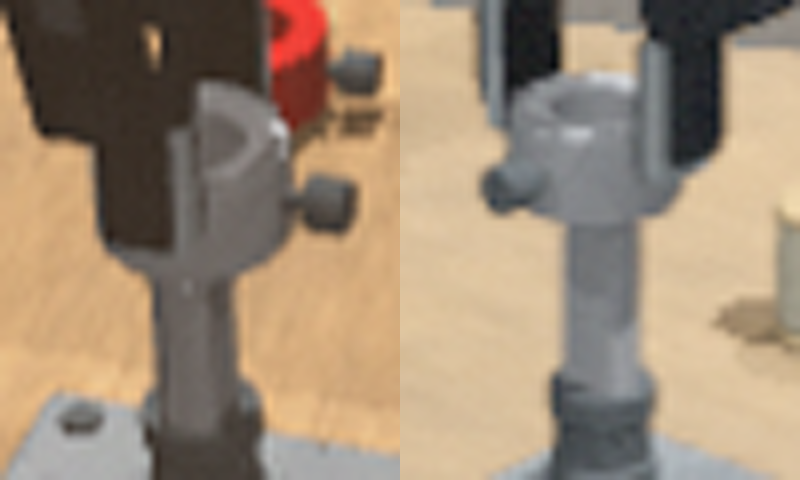

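```bash
python3 - <<'E'
from h import *
f=grab('wrist')
cv2.imwrite('pics/c19.png',cv2.resize(f['image'][180:300,260:370],None,fx=5,fy=5,interpolation=cv2.INTER_CUBIC))
for z in(.066,.075,.085,.095,.107): print(z,np.round(proj(f,[.5548,.0855,z]),1),np.round(proj(f,[.5648,.0855,z]),1))
print(proj(f,[.5548,.0855,.139]),observe()['position'])
E
```

```text
0.066 [316.  264.6] [314.5 245.6]
0.075 [316.  271.1] [314.5 251.4]
0.085 [316.1 279. ] [314.5 258.5]
0.095 [316.1 287.7] [314.5 266.3]
0.107 [316.2 299.5] [314.4 276.7]
(np.float64(316.464683527531), np.float64(339.73713394127185)) [0.55502453 0.0851446  0.10399046]
```

View pics/c19.png

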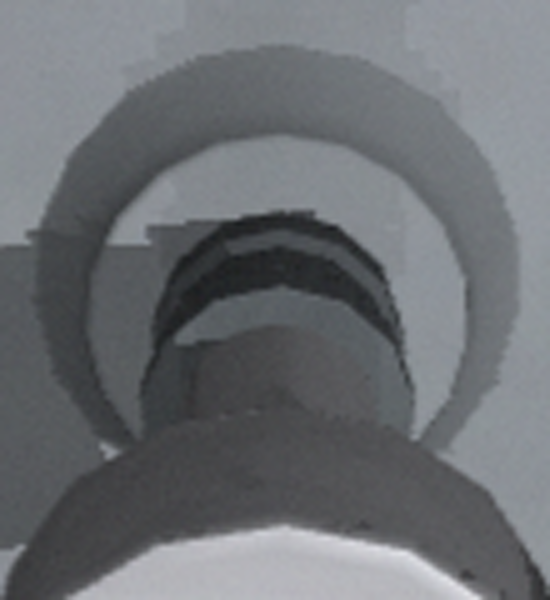

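```bash
python3 -m pendant '[{"dx":0.4,"dy":-0.8,"dz":3,"ax":0,"ay":0,"az":0,"claw":35},{"dx":0.4,"dy":-0.8,"dz":6,"ax":0,"ay":0,"az":0,"claw":35},{"dx":0.4,"dy":-0.8,"dz":9,"ax":0,"ay":0,"az":0,"claw":35},{"dx":0.4,"dy":-0.8,"dz":12,"ax":0,"ay":0,"az":0,"claw":35},{"dx":0.4,"dy":-0.8,"dz":15,"ax":0,"ay":0,"az":0,"claw":35},{"dx":0.4,"dy":-0.8,"dz":15,"ax":0,"ay":0,"az":0,"claw":35},{"dx":0.4,"dy":-0.8,"dz":15,"ax":0,"ay":0,"az":0,"claw":35}]'
python3 - <<'E'
from h import *
plan(.5548,.0851,.0524,-94.1)
f=grab('wrist')
cv2.imwrite('pics/c20.png',cv2.resize(f['image'][235:425,220:410],None,fx=3,fy=3,interpolation=cv2.INTER_CUBIC))
E
```

```text
clock: 13.97
position: [0.5553, 0.0846, 0.0881]
tool_rot: [3.141, -0.0, -1.643]
force: [0.4, -0.7, -1.0]
grip_width: 0.0419
d mm [-0.4  0.5 35.7] a deg [ 0.03 -0.01 -0.05] now [0.5553 0.0846 0.0881] [ 1.7997e+02 -1.0000e-02 -9.4150e+01] F [ 0.4 -0.7 -1. ] w 0.0419 t 13.9667
```

View pics/c20.png

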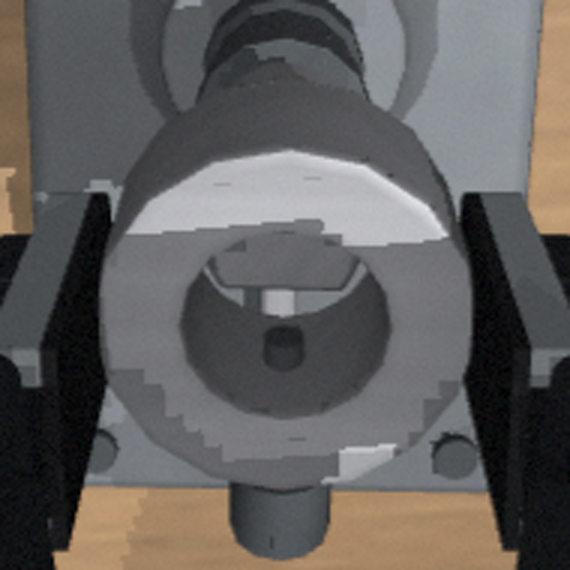

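The shaft shows inside the bore at crop (289,262), with its flat's chord level and facing the screw tip at (284,348), and there is no contact force. I'll go on down.

```bash
python3 -m pendant '[{"dx":0,"dy":0,"dz":3,"ax":0,"ay":0,"az":0,"claw":35},{"dx":0,"dy":0,"dz":6,"ax":0,"ay":0,"az":0,"claw":35},{"dx":0,"dy":0,"dz":9,"ax":0,"ay":0,"az":0,"claw":35},{"dx":0,"dy":0,"dz":12,"ax":0,"ay":0,"az":0,"claw":35},{"dx":0,"dy":0,"dz":15,"ax":0,"ay":0,"az":0,"claw":35},{"dx":0,"dy":0,"dz":18,"ax":0,"ay":0,"az":0,"claw":35},{"dx":0,"dy":0,"dz":18,"ax":0,"ay":0,"az":0,"claw":35}]'
python3 - <<'E'
from h import *
plan(.5548,.0851,.0524,-94.1)
f=grab('wrist')
cv2.imwrite('pics/c21.png',cv2.resize(f['image'][235:425,220:410],None,fx=3,fy=3,interpolation=cv2.INTER_CUBIC))
E
```

```text
clock: 14.6
position: [0.5551, 0.0846, 0.0696]
tool_rot: [3.141, -0.0, -1.643]
force: [0.2, 0.2, -1.9]
grip_width: 0.0418
d mm [-0.5  0.3 17.2] a deg [ 0.05 -0.01 -0.05] now [0.5551 0.0846 0.0696] [ 1.7995e+02 -1.0000e-02 -9.4150e+01] F [ 0.2  0.2 -1.9] w 0.0418 t 14.6
```

View pics/c21.png

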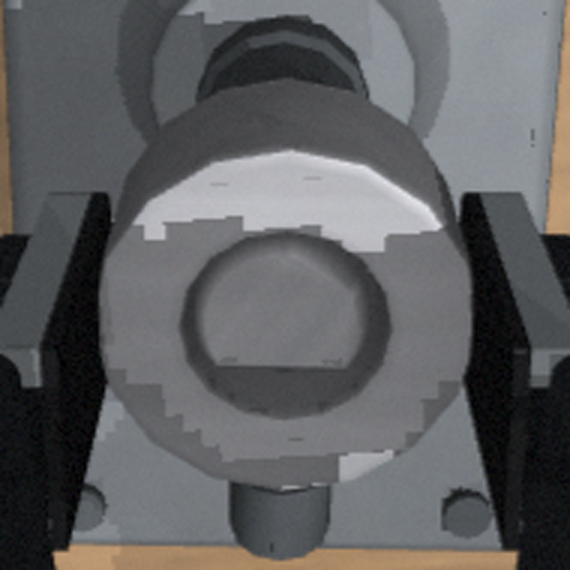

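The shaft is centred in the bore, with the flat level opposite the screw and no force. Now the last 17 mm, gently.

```bash
python3 -m pendant '[{"dx":0,"dy":0,"dz":3,"ax":0,"ay":0,"az":0,"claw":35},{"dx":0,"dy":0,"dz":6,"ax":0,"ay":0,"az":0,"claw":35},{"dx":0,"dy":0,"dz":9,"ax":0,"ay":0,"az":0,"claw":35},{"dx":0,"dy":0,"dz":12,"ax":0,"ay":0,"az":0,"claw":35},{"dx":0,"dy":0,"dz":14,"ax":0,"ay":0,"az":0,"claw":35},{"dx":0,"dy":0,"dz":15,"ax":0,"ay":0,"az":0,"claw":35},{"dx":0,"dy":0,"dz":15,"ax":0,"ay":0,"az":0,"claw":35},{"dx":0,"dy":0,"dz":15,"ax":0,"ay":0,"az":0,"claw":35}]'
python3 -m pendant '[{"dx":0,"dy":0,"dz":0.7,"ax":0,"ay":0,"az":0,"claw":35},{"dx":0,"dy":0,"dz":1.4,"ax":0,"ay":0,"az":0,"claw":35},{"dx":0,"dy":0,"dz":1.4,"ax":0,"ay":0,"az":0,"claw":35},{"dx":0,"dy":0,"dz":1.4,"ax":0,"ay":0,"az":0,"claw":35}]'
```

```text
clock: 15.32
position: [0.5555, 0.0846, 0.0553]
tool_rot: [3.142, 0.0, -1.643]
force: [0.5, 0.5, -1.4]
grip_width: 0.0415
clock: 15.65
position: [0.5555, 0.0846, 0.054]
tool_rot: [-3.142, 0.0, -1.643]
force: [0.4, 0.1, -1.2]
grip_width: 0.0416
```

```bash
python3 -m pendant '[{"dx":0,"dy":0,"dz":0.5,"ax":0,"ay":0,"az":0,"claw":35},{"dx":0,"dy":0,"dz":1,"ax":0,"ay":0,"az":0,"claw":35},{"dx":0,"dy":0,"dz":1,"ax":0,"ay":0,"az":0,"claw":35},{"dx":0,"dy":0,"dz":1,"ax":0,"ay":0,"az":0,"claw":35}]'
python3 -m pendant '[{"dx":0,"dy":0,"dz":0.5,"ax":0,"ay":0,"az":0,"claw":35},{"dx":0,"dy":0,"dz":1,"ax":0,"ay":0,"az":0,"claw":35},{"dx":0,"dy":0,"dz":1,"ax":0,"ay":0,"az":0,"claw":35},{"dx":0,"dy":0,"dz":1,"ax":0,"ay":0,"az":0,"claw":35}]'
```

```text
clock: 15.98
position: [0.5554, 0.0846, 0.0529]
tool_rot: [3.142, 0.0, -1.643]
force: [0.5, -0.0, -0.7]
grip_width: 0.042
clock: 16.32
position: [0.5555, 0.0846, 0.0524]
tool_rot: [-3.141, 0.0, -1.643]
force: [-3.6, -0.3, 9.4]
grip_width: 0.0416
```

Contact came at TCP z=0.0524, exactly the predicted seat height, with 9 N. I'll check with the cameras.

```bash
python3 -m pendant '[{"dx":0,"dy":0.3,"dz":0.5,"ax":0,"ay":0,"az":0,"claw":35},{"dx":0,"dy":0.3,"dz":0.5,"ax":0,"ay":0,"az":0,"claw":35},{"dx":0,"dy":0.3,"dz":0.5,"ax":0,"ay":0,"az":0,"claw":35}]'
python3 - <<'E'
from h import *
f=grab('wrist'); s=grab('side'); sc=grab('scene')
cv2.imwrite('pics/s22.png',np.hstack([cv2.resize(s['image'][240:320,260:360],(500,400),interpolation=cv2.INTER_CUBIC),cv2.resize(sc['image'][195:275,247:307],(300,400),interpolation=cv2.INTER_CUBIC)]))
cv2.imwrite('pics/c22.png',cv2.resize(f['image'][235:425,220:410],None,fx=3,fy=3,interpolation=cv2.INTER_CUBIC))
E
```

```text
clock: 16.57
position: [0.5556, 0.0846, 0.0523]
tool_rot: [-3.141, 0.0, -1.643]
force: [-4.0, -1.7, 16.6]
grip_width: 0.042
```

View pics/s22.png

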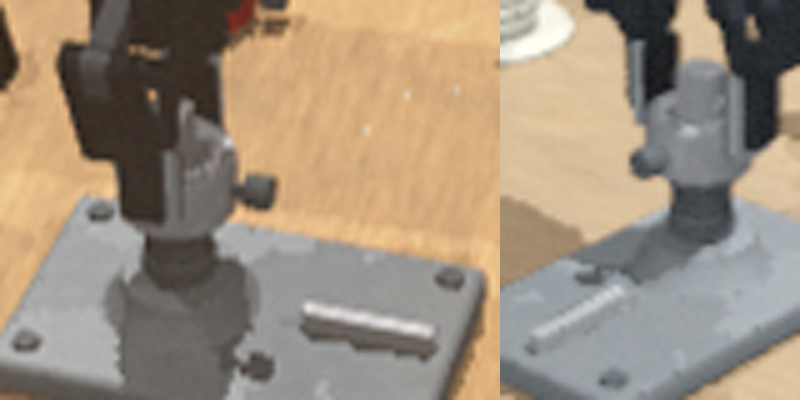

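View pics/c22.png

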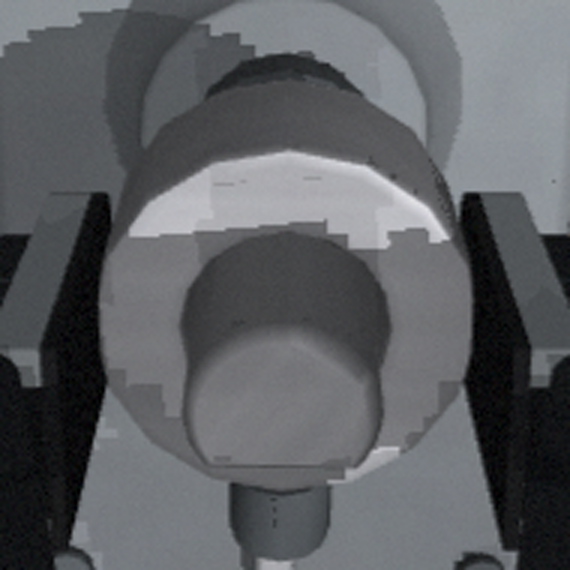

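The collar sits on the shoulder: there is no gap in either view, and the screw at side (258,190) and wrist (280,520) points along the rib. The flat's edge is level in the wrist view. I'll let it settle, then hand in.

```bash
python3 -m pendant '[{"dx":0,"dy":0,"dz":0,"ax":0,"ay":0,"az":0,"claw":35},{"dx":0,"dy":0,"dz":0,"ax":0,"ay":0,"az":0,"claw":35},{"dx":0,"dy":0,"dz":0,"ax":0,"ay":0,"az":0,"claw":35},{"dx":0,"dy":0,"dz":0,"ax":0,"ay":0,"az":0,"claw":35},{"dx":0,"dy":0,"dz":0,"ax":0,"ay":0,"az":0,"claw":35},{"dx":0,"dy":0,"dz":0,"ax":0,"ay":0,"az":0,"claw":35}]'
python3 - <<'E'
from h import *
o=observe();print(o['force'],o['qd'].round(4),o['position'])
print(job_done())
E
```

```text
clock: 17.22
position: [0.5556, 0.0847, 0.0524]
tool_rot: [-3.141, 0.0, -1.643]
force: [-4.6, -0.2, 16.5]
grip_width: 0.0418
[-4.61950614 -0.19562679 16.52716669] [ 0.0006 -0.0012 -0.0016 -0.0001 -0.0004  0.0021 -0.0005] [0.55561189 0.08467356 0.05235473]
the job is handed in; nothing more can be done
None
```

The collar is on the spindle's shoulder with its screw over the flat. The arm still grips it, and I handed the job in at 17.2 s; no verdict was reported.

**What I did:** I pinched the shaft on its flat and turned the spindle about 32° clockwise, so the flat faces the index rib. I then took the grey collar, turned it to line up with the flat, and lowered it down the shaft.

**Last checks:**
- **Seat:** contact came at a reported TCP height of 52.4 mm, which is where the grasp height predicted it. The arm rests there with a steady push of about 16.5 N.
- **Alignment:** in the last pictures the flat's edge is level opposite the screw, and the screw points along the rib.
- **Grip:** the opening reads 41.8 mm, and the joints are at rest.
- **Bystanders:** I never touched the spacer ring, loupe or bobbin, but I did not measure their positions again at the end.

**What failed or disagreed:**
- **First grasp of the collar:** it closed over the collar's top without lifting it, because the real fingertips sit about 18–23 mm above the reported TCP. I measured this in two views, then lowered further and gripped it properly. Because of the same offset, the shaft pinch was also higher on the shaft than planned, but the spindle still turned fully.
- **Opening readings:** they run about 2.3 mm below the true size: 14.2 mm on the 16.5 mm pinch and 41.8 mm on the 44 mm collar.
- **Side force:** about 4–5 N remains along world x at the end, probably the bore lightly touching the shaft.
- **Collar centring:** before lowering, the camera views disagreed by 1 to 2 mm on how well the collar was centred over the shaft. It then went down with no contact force until it reached the shoulder.

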